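# Clear the ball knobs out of a sprung-gate feeder track

## Task

Clear the feeder: take the locking pin out of its stand, swing the sprung gate lever open against its spring and pin it there with the pin in the lock hole. Push all the ball knobs along the curved track to the exit gap, lift them out there and put them in the grey tray; when all are in the tray, pull the pin so that the gate springs shut, put the pin back upright in its stand, and leave the gauge block where it is.

Things in the scene. Friction and masses are not known exactly. Their poses are not given: they have to be found in the camera images.
- feeder: Knob feeder fixed to the bench: steel plate with an aluminium curved track. Origin on the bench under the track's centre line where the curve ends; z up, +y the way the knobs travel, +x the gate's side (away from the robot). Centre line (mm): arc of radius 130 about (130, 0), from (65, -112.6) through 60 degrees to (0, 0), then straight along +y past the rail ends at (0, 61) to the exit gap at (0, 122).
- track_start (a point): Start of the track: centre line on its floor at the inner face of the wall that closes it. The floor is 8 mm above the bench all along. Two rails, 39 mm apart inside and 49 mm over their outsides, their tops 42 mm above the bench, follow the centre line.
- rail_end (a point): Point of the centre line on the floor where the rails end. Along the top of the rails run inward lips 3 mm thick that leave a slot 30 mm wide: shut fingers reach in from above behind a knob and push it (with their 22 mm pad width across the slot), but no knob can be lifted through it. A knob pushed against others moves them all.
- exit_gap (a point): Centre of the open exit gap on its floor, 8 mm above the bench. Here a knob can be lifted out, taken from its +x and -x sides (feeder axes). Guide strips beside it, 32 mm apart inside and 40 mm over their outsides, rise 7 mm above the floor; an end stop 14 mm high stands 21.5 mm past this point along +y. The pinned-open gate's blade stays 30 mm before this point.
- gate (a joint): Sprung gate lever on the feeder, rad: 0 shut (the spring holds it; its blade crosses the track 70 mm along the feeder's +y), 0.9 the limit, turning clockwise seen from above to open. The spring drives it back with 2 N at the tail when shut, 4 N when pinned. A pin standing in the lock hole holds it at about 0.6 (0.5 or more counts as open): the tail's +y side then leans on the shank.
- gate_pivot (a point): The gate's upright pivot axis, at (35, 25) mm in the feeder frame, 27 mm above the bench. The tail is a straight steel bar 10 mm wide, 22 to 32 mm above the bench, from here away from the track: 0.325 rad from the feeder's +x towards +y when shut, swinging towards -y as the gate opens.
- gate_tail (a point): Centre of the round end of the gate's tail, 50 mm from the pivot and 27 mm above the bench. The shank of the pin, held by its grip with the foot just above the boss, can push the tail over from its +y side, straight along the feeder's -y, until the pin is over the lock hole.
- lock_hole (a point): Centre of the mouth of the lock hole, 12 mm wide with a 2 mm chamfer, 18 mm deep, in the top of a dark steel boss 32 x 40 mm, 20 mm above the bench, at (82, 20.5) mm in the feeder frame.
- pin: Locking pin, 62 mm long: steel shank 10 mm in diameter and 40 mm long with a chamfered foot, and above it a round black grip 24 mm in diameter, 22 mm high. 60 g. Origin at the centre of its foot, z up along it. Starts upright in the stand.
- stand: Pin stand: a loose dark steel block 46 x 46 x 24 mm on the bench. Origin at the centre of its underside.
- stand_hole (a point): Centre of the mouth of the stand's hole: 12 mm wide with a 2 mm chamfer, 20 mm deep, 24 mm above the bench.
- tray: Grey open tray, loose on the bench, 190 (x) x 120 (y) x 30 mm outside, walls and floor 4 mm thick. Origin at the centre of its underside.
- gauge_block: Ground steel block 30 x 40 x 50 mm on the bench, not part of the job. Origin at the centre of its underside.
- knob_1: Black ball knob 36 mm in diameter and high, on a steel foot collar 22 mm wide and 5 mm high; about 60 g; it slides on that collar. Origin at the centre of its foot. The first (nearest the start) of four places along the track; may be absent.
- knob_1_center (a point): Centre of the ball of knob_1, 18 mm above its foot; may be absent.
- knob_2: Black ball knob 36 mm in diameter and high, on a steel foot collar 22 mm wide and 5 mm high; about 60 g; it slides on that collar. Origin at the centre of its foot. The second of four places along the track; may be absent.
- knob_2_center (a point): Centre of the ball of knob_2, 18 mm above its foot; may be absent.
- knob_3: Black ball knob 36 mm in diameter and high, on a steel foot collar 22 mm wide and 5 mm high; about 60 g; it slides on that collar. Origin at the centre of its foot. The third of four places along the track; may be absent.
- knob_3_center (a point): Centre of the ball of knob_3, 18 mm above its foot; may be absent.
- knob_4: Black ball knob 36 mm in diameter and high, on a steel foot collar 22 mm wide and 5 mm high; about 60 g; it slides on that collar. Origin at the centre of its foot. The fourth (nearest the gate) of four places along the track; may be absent.
- knob_4_center (a point): Centre of the ball of knob_4, 18 mm above its foot; may be absent.

How it is judged:
On the way, in this order (a step that is already met when the one before it is completed fails the run):
1. the gate is swung open (more than 0.5 rad) and held by the released pin in the lock hole (value of joint gate above 0.5 rad and horizontal distance between pin and lock_hole below 0.006 m and z of pin in the frame of lock_hole below -0.01 m and angle between pin's own z axis and vertical below 0.25 rad and contact force between the fingers and pin below 0.3 N), for 0.3 s.
2. every knob that is there lies in the tray, released, while the pin still holds the gate open (value of joint gate above 0.5 rad and x of knob_1 in the frame of tray between -0.093 and 0.093 m and y of knob_1 in the frame of tray between -0.058 and 0.058 m and z of each of knob_1_center, knob_2_center, knob_3_center, knob_4_center in the frame of tray below 0.032 m and contact force between the fingers and knob_1 below 0.3 N and x of knob_2 in the frame of tray between -0.093 and 0.093 m and y of knob_2 in the frame of tray between -0.058 and 0.058 m and contact force between the fingers and knob_2 below 0.3 N and x of knob_3 in the frame of tray between -0.093 and 0.093 m and y of knob_3 in the frame of tray between -0.058 and 0.058 m and contact force between the fingers and knob_3 below 0.3 N and x of knob_4 in the frame of tray between -0.093 and 0.093 m and y of knob_4 in the frame of tray between -0.058 and 0.058 m and contact force between the fingers and knob_4 below 0.3 N), for 0.3 s.
At the end, for the whole second after the job is handed in: the gate is shut (under 0.06 rad), the pin stands released in the stand's hole (within 6 mm of its middle, at least 10 mm deep, tilted less than 0.25 rad), every knob that is there lies inside the tray, released, and all is at rest (value of joint gate below 0.06 rad and horizontal distance between pin and stand_hole below 0.006 m and z of pin in the frame of stand_hole below -0.01 m and angle between pin's own z axis and vertical below 0.25 rad and contact force between the fingers and pin below 0.3 N and x of knob_1 in the frame of tray between -0.093 and 0.093 m and y of knob_1 in the frame of tray between -0.058 and 0.058 m and z of each of knob_1_center, knob_2_center, knob_3_center, knob_4_center in the frame of tray below 0.032 m and contact force between the fingers and knob_1 below 0.3 N and x of knob_2 in the frame of tray between -0.093 and 0.093 m and y of knob_2 in the frame of tray between -0.058 and 0.058 m and contact force between the fingers and knob_2 below 0.3 N and x of knob_3 in the frame of tray between -0.093 and 0.093 m and y of knob_3 in the frame of tray between -0.058 and 0.058 m and contact force between the fingers and knob_3 below 0.3 N and x of knob_4 in the frame of tray between -0.093 and 0.093 m and y of knob_4 in the frame of tray between -0.058 and 0.058 m and contact force between the fingers and knob_4 below 0.3 N and linear speed of each of knob_1, knob_2, knob_3, knob_4, pin, tray below 0.03 m/s); the robot touches nothing.
It fails at once if the gauge block is shoved or knocked over (moved more than 30 mm) (distance of gauge_block from where it was at the start of the episode above 0.03 m).
Of knob_1, knob_2, knob_3, knob_4 only 2 to 4 are there at a start; the rules pass over those that are not, and their reading is None.
At some moment in a run one of tray may be knocked a few centimetres aside while the robot is not near it.
It also fails if it takes over 210 s, if anything falls off the work surface, if the arm or the gripper's body presses on something with over 40 N, if the wrist force passes 120 N, or if a joint passes its speed limit or range.

## Robot

A 6-joint arm with a two-finger parallel gripper is mounted at the origin on a cart in front of the work surface, level with it; the furniture and walls round the work are solid. World frame = base frame: x ahead of the robot, y to its left, z up, the work surface at z = 0. Lengths are in m, angles in rad, forces in N, time in s.
With the tool pointing down it reaches from about 0.35 to 0.85 m from the base axis. Payload 8.1 kg.
Tool frame: the origin (TCP) lies at the very end of the fingers, on their centre line; the grasp point (between the pads) lies 19 mm behind it; z points along the fingers, y is the direction in which the jaws open and shut (so a half turn about z gives the same grasp; the last joint's range is limited). The gripper opens to 93 mm and grips with 3 to 60 N. Pads are 15 mm wide; open, the fingers measure 128 mm over their backs; the gripper's body (75 mm by 188 mm) begins 65 mm behind the grasp point.
Start: joints at [1.253, 0.13, 1.488, -0, 1.523, -0.085], TCP at [0.138, 0.584, 0.219] pointing down, gripper open.
Joint ranges: [-2.96, 2.96], [-0.89, 2.26], [0.02, 2.5], [-1.34, 4.48], [0, 2.73], [-2.66, 2.66]. Speed limits (rad/s): [2.39, 2.39, 2.79, 3.14, 3.14, 3.14].

## Interface

Orientations are given as a rotation vector (axis times angle).
In Python, from plant import * gives the robot as it stands.
- The arm moves only by the tool apply_moves, never from a script. Its argument "commands" is one flat list of numbers, 7 for each row, row after row: the shift along the world's x, y, z in cm, then the turn, a rotation vector about the world's x, y, z in rad, then the finger opening in cm, from 0 to 9.3. A call has 1 to 8 rows; each row shifts and turns the pose as measured when the row begins; what a row does not reach is not made up. A row lasts 1/8 s, in which the tool goes at most 62.5 mm and 10.7 degrees, less where a joint would pass 70% of its speed; a pose out of reach is approached as far as the arm can. A call with a gripper value outside its range is refused whole. The fingers move at their own pace and stop on an object; "squeeze" is the grip in N (left out, the last holds). Time passes only in rows, so rows that do not move let the fingers close. It gives the time, the measured TCP pose, the force and the opening at its end, in the units of the state.
- read_state(): the state, without advancing time (a new reading comes with each control period).
- read_camera(name): name is "scene" or "top"; returns (picture, depth): 384x512x3 uint8, blue, green, red; 384x512 float32, m along the optical axis (not along the pixel's ray), 0 where there is no reading.
- camera_model(name): a dict with "intrinsics" (3x3 intrinsics, pixels), "R" (3x3) and "t" (3): a world point X has camera coordinates R X + t. Camera axes: x right, y down, z forward; pixel columns grow to the right and rows downward; lengths in m; the calibration is good to about 2 mm. A picture is of the moment at which its call begins. camera_model takes no time and is no camera call.
- close_job(): hands the job in, once; it reports no verdict.
Trained networks look in the newest picture that a camera, given by its name, has taken for a name from the list of things; names that differ only in an ending like _2 or _b are one class to them, and where a whole thing is asked for, a point or a joint stands for the part that bears it (a point fixed in the world has none). Each returns a list of dicts, best first, with "conf" (0 to 1); they miss things now and then, are a little off and sometimes report something else, mostly with a low value. They report only what shows in the picture. A call takes as long as a camera call.
- find_in(query, camera): "point" ([x, y, z] in m, in the coordinates of the camera as it stood for that picture, good to about 4 mm: the middle of the surface that is visible of it).
- cut_out(query, camera): "mask" (384x512 bool, what is visible of it).
- spot_point(query, camera): "point" ([x, y, z] in m, in the coordinates of the camera as it stood for that picture, good to about 4 mm: a listed point, or the origin of a listed thing).
The state is a dict: "t": time; "q": joint angles; "dq": joint speeds; "joint_torque": joint torques, N m; "tool_pos": TCP position; "orientation": TCP orientation; "force": force on the tool from outside, world axes, zero at the start; "wrist_torque": the same for the moment, N m; "opening": finger opening in m.
Only numpy, scipy, OpenCV 4.12 (cv2) and the standard library are available. Lean on these libraries where they do the work, as an engineer would, in place of code of your own. Each camera call takes 0.05 s, during which the arm holds its last target. There are 200 camera calls.

## Working session

There is one attempt and no reset: what is moved stays moved. The work goes in short steps, Python scripts to look and compute and a tool call to move; the robot and the scene stay as the last step left them, time stands still between calls to the robot, and variables do not carry over. Pictures are saved under pics/ and viewed, about 12 in all and at most 16, crops included, and the job is handed in when it is done.

Besides the shell and the picture viewer there is one more tool, called after "Call:" in YAML: its name, and indented under it one key for each argument. apply_moves: Moves the arm, as the interface text tells. Its arguments: {"type":"object","properties":{"commands":{"type":"array"},"squeeze":{"type":"number"}},"required":["commands"]}

```bash
mkdir -p pics; ls
cat > h.py <<'E'
from plant import *
import numpy as np, cv2
def world(p,cam):
    m=camera_model(cam); return np.array(m["R"]).T@(np.array(p)-np.array(m["t"]))
def proj(X,cam):
    m=camera_model(cam); c=np.array(m["R"])@np.array(X)+np.array(m["t"]); u=np.array(m["intrinsics"])@c; return u[:2]/u[2]
def cloud(cam,depth):
    m=camera_model(cam);K=np.array(m["intrinsics"])
    v,u=np.mgrid[0:384,0:512]
    c=np.stack([(u-K[0,2])/K[0,0]*depth,(v-K[1,2])/K[1,1]*depth,depth],-1)
    return (c-np.array(m["t"]))@np.array(m["R"])
E
python3 - <<'E'
from h import *
s=read_state(); print(s)
for c in("scene","top"):
    im,d=read_camera(c); cv2.imwrite(f"pics/{c}0.png",im); np.save(f"pics/{c}0.npy",d)
    m=camera_model(c); print(c,np.round(-np.array(m["R"]).T@np.array(m["t"]),3))
    for q in["feeder","track_start","rail_end","exit_gap","gate_pivot","gate_tail","lock_hole","pin","stand","stand_hole","tray","gauge_block","knob_1"]:
        print(q,[(np.round(world(r["point"],c),4).tolist(),round(r["conf"],2)) for r in spot_point(q,c)][:5])
E
```

```text
pics
{'t': 0.0, 'q': array([ 1.25261069e+00,  1.31161330e-01,  1.48925902e+00, -1.80639457e-05,
        1.52297665e+00, -8.53886060e-02]), 'dq': array([ 0.00104985,  0.00314137, -0.00186324, -0.00032505, -0.00154852,
        0.00087631]), 'joint_torque': array([ 1.16354033e-03, -5.59865820e+01, -4.91737783e+01,  7.68595515e-02,
        3.54022672e-02, -1.03001639e-04]), 'tool_pos': array([0.13822401, 0.58329108, 0.21759846]), 'orientation': array([-3.64810086e-01, -3.11999187e+00,  2.78213031e-03]), 'force': array([0.02133034, 0.44597077, 0.90479975]), 'wrist_torque': array([-0.03123984, -0.04515775,  0.03082526]), 'opening': 0.09301088135189581}
scene [-0.187 -0.839  0.571]
feeder [([0.426, -0.0896, 0.0029], 0.91)]
track_start [([0.486, -0.2008, 0.0107], 0.81), ([0.4285, -0.1194, 0.0119], 0.5), ([0.4641, -0.0602, 0.0293], 0.39)]
rail_end [([0.423, -0.0251, 0.0087], 0.62)]
exit_gap [([0.4239, 0.0323, 0.0084], 0.87), ([0.4235, -0.0442, 0.0088], 0.38)]
gate_pivot [([0.4638, -0.0602, 0.03], 0.96)]
gate_tail [([0.5038, -0.0472, 0.0329], 0.66), ([0.4477, -0.1577, 0.0311], 0.27)]
lock_hole
[... 820 characters left out ...]
-0.0031], 0.4)]
exit_gap []
gate_pivot [([0.459, -0.0633, 0.0232], 0.79), ([0.445, 0.151, -0.0047], 0.46), ([0.4214, -0.0473, 0.0091], 0.44)]
gate_tail [([0.4987, -0.0477, 0.0253], 0.44)]
lock_hole [([0.5016, -0.067, 0.018], 0.63)]
pin [([0.4513, -0.3424, -0.0011], 0.57)]
stand [([0.4512, -0.3437, 0.0008], 0.69)]
stand_hole [([0.4501, -0.3442, -0.0001], 0.68), ([0.4482, -0.3435, 0.021], 0.47)]
tray [([0.5546, 0.323, 0.0022], 0.96)]
gauge_block [([0.4464, 0.1526, -0.003], 0.74), ([0.4218, -0.0494, 0.0267], 0.47), ([0.4437, -0.1562, 0.0089], 0.23)]
knob_1 [([0.4223, -0.0487, 0.0048], 0.69), ([0.4241, -0.0819, 0.0086], 0.66), ([0.4286, -0.1237, 0.0072], 0.47), ([0.4446, -0.1551, 0.0065], 0.42)]
```

Run:
```python
from h import *
a=cv2.imread("pics/scene0.png");b=cv2.imread("pics/top0.png")
for n,im,c in(("s",a,"scene"),("t",b,"top")):
    ps=np.array([proj(X,c) for X in([.4,-.4,0],[.65,-.4,0],[.4,.42,0],[.65,.42,0])]);print(c,ps.round())
    ps=np.array([proj(X,c) for X in([.4,-.22,0.02],[.55,-.22,0.02],[.4,.06,0.02],[.55,.06,0.02])])
    lo=np.maximum(ps.min(0).astype(int)-12,0);hi=ps.max(0).astype(int)+12
    k=im[lo[1]:hi[1],lo[0]:hi[0]];f=min(800/k.shape[1],600/k.shape[0]);print(lo,f)
    cv2.imwrite(f"pics/crop_{n}0.png",cv2.resize(k,None,fx=f,fy=f,interpolation=cv2.INTER_CUBIC))
```

```text
scene [[359. 310.]
 [437. 264.]
 [155. 174.]
 [222. 156.]]
[207 182] 5.405405405405405
top [[401. 219.]
 [397. 131.]
 [111. 223.]
 [112. 137.]]
[224 153] 6.349206349206349
```

View pics/scene0.png

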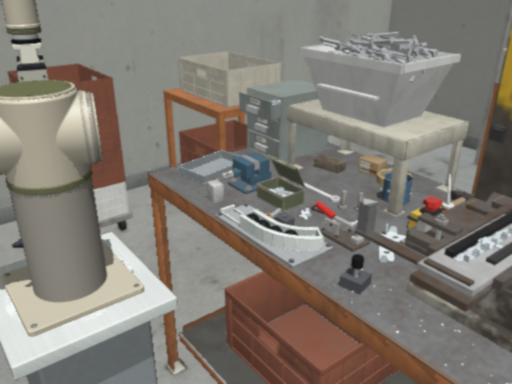

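View pics/crop_t0.png

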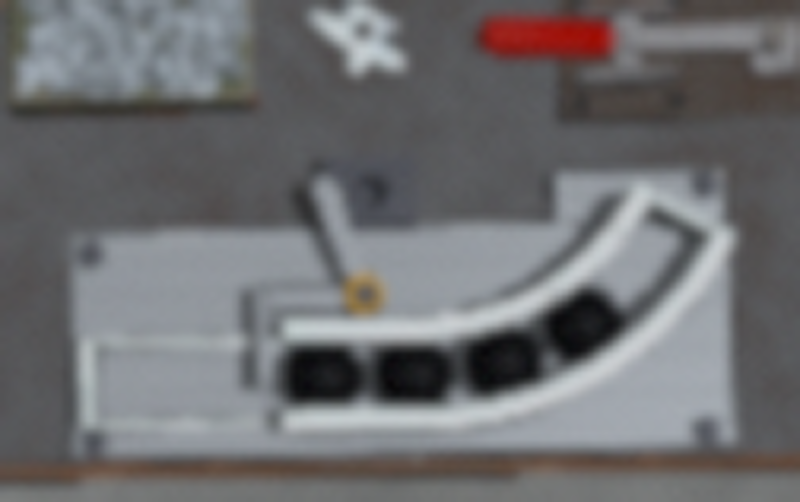

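Picture 1 shows the bench from the robot's right: pin in its stand at about (357,270), feeder at (275,235), gauge block at (215,190) and tray at (207,165). Picture 2, a crop from the top camera, shows four black knobs and the gate shut. Next I'll fit the feeder, stand and tray poses.

```bash
cat > fit.py <<'E'
from h import *
from scipy.optimize import least_squares
from scipy.spatial.transform import Rotation as Rn
F=dict(track_start=(65,-112.6),rail_end=(0,61),exit_gap=(0,122),gate_pivot=(35,25),gate_tail=(82.4,41),lock_hole=(82,20.5))
def T(p,X): 
    c,s=np.cos(p[2]),np.sin(p[2]); X=np.atleast_2d(X)
    return np.c_[p[0]+c*X[:,0]-s*X[:,1],p[1]+s*X[:,0]+c*X[:,1]]
def inv(p,W):
    c,s=np.cos(p[2]),np.sin(p[2]); d=np.atleast_2d(W)[:,:2]-np.array(p[:2])
    return np.c_[c*d[:,0]+s*d[:,1],-s*d[:,0]+c*d[:,1]]
def off(f): # signed distance from centre line
    a=np.hypot(f[:,0]-.13,f[:,1])
    return np.where(f[:,1]<0,.13-a,f[:,0])
E
python3 - <<'E'
from fit import *
O=dict(scene=dict(track_start=(.486,-.2008),rail_end=(.423,-.0251),exit_gap=(.4239,.0323),gate_pivot=(.4638,-.0602),gate_tail=(.5038,-.0472),lock_hole=(.5048,-.0643)),
 top=dict(track_start=(.4812,-.2033),rail_end=(.4169,-.0278),gate_pivot=(.459,-.0633),gate_tail=(.4987,-.0477),lock_hole=(.5016,-.067)))
for c in O:
    A=np.array([F[k] for k in O[c]])/1000;B=np.array(list(O[c].values()))
    r=least_squares(lambda p:(T(p,A)-B).ravel(),[.42,-.09,0],loss="soft_l1",f_scale=.003)
    print(c,"net",r.x.round(4),(r.fun.reshape(-1,2)*1000).round(1).tolist())
    P=cloud(c,np.load(f"pics/{c}0.npy")).reshape(-1,3)
    f=inv(r.x,P); m=(P[:,2]>.036)&(P[:,2]<.048)&(abs(off(f))<.035)&(f[:,1]<.065)&(f[:,1]>-.12)
    Q=P[m];print(len(Q),np.median(Q[:,2]))
    def res(p):
        f=inv(p,Q);o=abs(off(f)); e=np.maximum(0,abs(o-.01975)-.00475)  # lip 15..24.5
        y=np.maximum(0,f[:,1]-.061)
        return np.r_[e,y,1e-2*(np.array(p)-r.x)]
    r2=least_squares(res,r.x,loss="soft_l1",f_scale=.001);print("depth",r2.x.round(4),np.sqrt(np.mean(r2.fun**2)))
    b=(P[:,2]>.045)&(P[:,0]>.35)&(P[:,0]<.75)&(P[:,1]>-.45)&(P[:,1]<.45)
    # pin grip, gauge, tray
    for n,x,y,z0,z1,w in(("pin top",.45,-.344,.058,.075,.025),("stand top",.45,-.344,.018,.03,.04),("gauge top",.447,.152,.044,.056,.04)):
        k=(abs(P[:,0]-x)<w)&(abs(P[:,1]-y)<w)&(P[:,2]>z0)&(P[:,2]<z1);q=P[k]
        print(n,k.sum(),q.min(0).round(4),q.max(0).round(4),q.mean(0).round(4))
    k=(P[:,2]>.024)&(P[:,2]<.036)&(abs(P[:,0]-.555)<.13)&(abs(P[:,1]-.325)<.09)
    q=P[k][:,:2].astype(np.float32);print("tray",k.sum(),cv2.minAreaRect(q))
    k=b&(P[:,2]>.08)&(P[:,0]<.62);print("tall",k.sum());H=np.unique((P[k]//.05*.05).round(2),axis=0);print(H.tolist()[:20])
E
```

```text
scene net [ 0.4228 -0.0866 -0.0087] [[0.8, 1.0], [0.3, -0.5], [-0.1, 3.1], [-5.8, -1.7], [1.7, 0.9], [0.2, -2.5]]
1051 0.04328584508270524
depth [ 0.4241 -0.0854 -0.0136] 0.003929551970287008
pin top 117 [ 0.4396 -0.3561  0.058 ] [ 0.4624 -0.3337  0.0712] [ 0.449  -0.3465  0.0658]
stand top 388 [ 0.4233 -0.3718  0.018 ] [ 0.48   -0.3177  0.0298] [ 0.4474 -0.3478  0.0253]
gauge top 128 [0.4295 0.1257 0.044 ] [0.4869 0.1854 0.0553] [0.4484 0.1471 0.0508]
tray 360 ((0.5553570985794067, 0.3238338530063629), (0.1964452564716339, 0.12772653996944427), 10.488069534301758)
tall 1409
[[0.35, -0.45, 0.15], [0.35, -0.45, 0.2], [0.35, -0.45, 0.25], [0.45, -0.45, 0.1], [0.45, -0.45, 0.15], [0.45, 0.1, 0.05], [0.5, -0.45, 0.15], [0.5, 0.1, 0.05], [0.5, 0.15, 0.05], [0.55, -0.45, 0.1], [0.55, -0.45, 0.15], [0.55, -0.4, 0.05], [0.55, -0.4, 0.1], [0.55, -0.4, 0.15], [0.55, -0.05, 0.05], [0.55, -0.05, 0.1], [0.55, 0.0, 0.05], [0.55, 0.0, 0.1], [0.55, 0.05, 0.05], [0.55, 0.05, 0.1]]
top net [ 0.418  -0.0884 -0.0073] [[1.0, 1.8], [1.6, 0.4], [-5.8, -0.3], [2.0, -0.3], [-1.4, -1.5]]
909 0.0409643795379067
depth [ 0.4248 -0.0852 -0.0079] 0.004362385632150598
pin top 65 [ 0.4414 -0.3539  0.0586] [ 0.463  -0.3327  0.0723] [ 0.4521 -0.3434  0.0653]
stand top 197 [ 0.4261 -0.369   0.0186] [ 0.4787 -0.3177  0.0298] [ 0.451  -0.3409  0.0239]
gauge top 162 [0.4311 0.1287 0.044 ] [0.482  0.1759 0.0556] [0.4469 0.1491 0.0494]
tray 356 ((0.5549081563949585, 0.3240392506122589), (0.19169820845127106, 0.12134242057800293), 10.809795379638672)
tall 2463
[[0.35, -0.45, 0.15], [0.35, -0.45, 0.2], [0.35, -0.45, 0.25], [0.45, -0.45, 0.1], [0.45, -0.45, 0.15], [0.45, 0.1, 0.05], [0.5, -0.45, 0.05], [0.5, -0.45, 0.1], [0.5, -0.45, 0.15], [0.5, 0.1, 0.05], [0.5, 0.15, 0.05], [0.5, 0.2, 0.05], [0.55, -0.45, 0.05], [0.55, -0.45, 0.1], [0.55, -0.45, 0.15], [0.55, -0.4, 0.05], [0.55, -0.4, 0.1], [0.55, -0.4, 0.15], [0.55, -0.05, 0.05], [0.55, -0.05, 0.1]]
```

Run:
```python
from fit import *
from scipy import ndimage
D={}
for c in("scene","top"):
    P=cloud(c,np.load(f"pics/{c}0.npy"));D[c]=P
    Q=P.reshape(-1,3);p0=[.424,-.0855,-.01]
    for it in range(3):
        f=inv(p0,Q);o=abs(off(f));m=(Q[:,2]>.034)&(Q[:,2]<.05)&(o<.032)&(o>.0145)&(f[:,1]<.07)&(f[:,1]>-.112)
        q=Q[m]
        def res(p):
            f=inv(p,q);return abs(off(f))-.0198
        r=least_squares(lambda p:res([p[0],p0[1] if 0 else p[1],p[2]]),p0,loss="soft_l1",f_scale=.003);p0=r.x
    f=inv(p0,q);print(c,p0.round(4),len(q),np.std(r.fun).round(4),"z",np.median(q[:,2]).round(4),"ymax",np.percentile(f[:,1],[95,98,99.5]).round(4))
    f=inv(p0,Q)
    m=(Q[:,2]>.013)&(Q[:,2]<.0262)&(abs(f[:,0]-.09)<.025)&(f[:,0]>.068)&(f[:,1]<.016)&(f[:,1]>-.02)
    print("boss (x 66..98, y .5..40.5)",m.sum(),np.percentile(f[m],[2,50,98],axis=0).round(4).tolist())
    m=(Q[:,1]<-.36)&(Q[:,1]>-.48)&(Q[:,2]>.07)&(Q[:,0]>.3)&(Q[:,0]<.6)
    H,cn=np.unique((Q[m]//.02*.02).round(2),axis=0,return_counts=True);print([h.tolist() for h,n in zip(H,cn) if n>3])
im=cv2.imread("pics/scene0.png")
k=im[200:384,300:512];cv2.imwrite("pics/s1.png",cv2.resize(k,None,fx=3,fy=3,interpolation=cv2.INTER_CUBIC))
```

```text
scene [ 0.42   -0.0786 -0.0456] 759 0.0034 z 0.0428 ymax [0.0406 0.0469 0.057 ]
boss (x 66..98, y .5..40.5) 98 [[0.069, -0.0068], [0.0822, -0.0008], [0.1005, 0.0152]]
[[0.34, -0.48, 0.18], [0.34, -0.48, 0.2], [0.34, -0.46, 0.18], [0.34, -0.46, 0.2], [0.34, -0.44, 0.18], [0.34, -0.44, 0.2], [0.34, -0.44, 0.22], [0.34, -0.44, 0.24], [0.34, -0.42, 0.18], [0.34, -0.42, 0.2], [0.34, -0.42, 0.24], [0.36, -0.48, 0.18], [0.36, -0.48, 0.2], [0.36, -0.46, 0.18], [0.36, -0.46, 0.2], [0.36, -0.44, 0.2], [0.36, -0.44, 0.22], [0.36, -0.44, 0.24], [0.4, -0.48, 0.16], [0.4, -0.48, 0.18], [0.42, -0.48, 0.16], [0.42, -0.48, 0.18], [0.42, -0.48, 0.2], [0.44, -0.48, 0.16], [0.44, -0.48, 0.18], [0.44, -0.48, 0.2], [0.46, -0.48, 0.18], [0.46, -0.44, 0.14], [0.46, -0.44, 0.16], [0.48, -0.44, 0.16], [0.5, -0.48, 0.18], [0.52, -0.48, 0.18], [0.54, -0.48, 0.18], [0.54, -0.44, 0.16], [0.56, -0.48, 0.18], [0.56, -0.44, 0.16], [0.56, -0.38, 0.1], [0.58, -0.48, 0.18], [0.58, -0.44, 0.16], [0.58, -0.4, 0.12], [0.58, -0.4, 0.14], [0.58, -0.4, 0.16], [0.58, -0.38, 0.1], [0.58, -0.38, 0.12], [0.58, -0.38, 0.14]]
top 
[... 1472 characters left out ...]
.56, -0.48, 0.14], [0.56, -0.48, 0.16], [0.56, -0.48, 0.18], [0.56, -0.46, 0.06], [0.56, -0.46, 0.08], [0.56, -0.46, 0.14], [0.56, -0.46, 0.16], [0.56, -0.44, 0.08], [0.56, -0.44, 0.1], [0.56, -0.44, 0.12], [0.56, -0.44, 0.14], [0.56, -0.44, 0.16], [0.56, -0.4, 0.1], [0.58, -0.48, 0.14], [0.58, -0.48, 0.16], [0.58, -0.48, 0.18], [0.58, -0.46, 0.14], [0.58, -0.46, 0.16], [0.58, -0.44, 0.06], [0.58, -0.44, 0.08], [0.58, -0.44, 0.1], [0.58, -0.44, 0.12], [0.58, -0.44, 0.14], [0.58, -0.44, 0.16], [0.58, -0.42, 0.1], [0.58, -0.42, 0.12], [0.58, -0.4, 0.06], [0.58, -0.4, 0.1], [0.58, -0.4, 0.12], [0.58, -0.4, 0.14], [0.58, -0.38, 0.06], [0.58, -0.38, 0.1], [0.58, -0.38, 0.12], [0.58, -0.38, 0.14]]
```

View pics/top0.png

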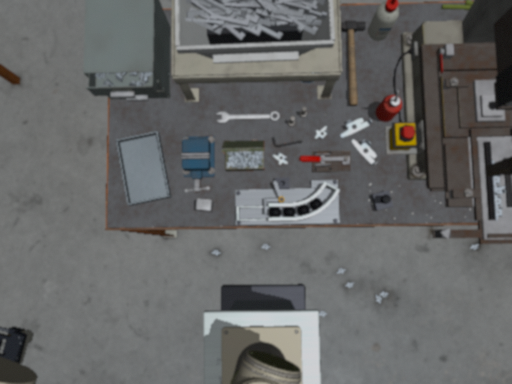

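Picture 3, the top camera: machine on the right at column 405 and beyond, so body clearance matters near the stand at (380,200). The green box is at (245,157). Next I'll overlay candidate feeder fits on the images.

```bash
cat >> fit.py <<'E'
def cl(s,o): # s along y param: s<0 on arc ; o lateral (+x)
    s=np.asarray(s,float)
    a=-s/.13
    x=np.where(s<0,.13-(.13-o)*np.cos(a),o); y=np.where(s<0,-(.13-o)*np.sin(a),s)
    return np.c_[x,y]
E
python3 - <<'E'
from fit import *
outs=[]
s=np.r_[np.linspace(-.136,.061,40)]
for c in("scene","top"):
    P=cloud(c,np.load(f"pics/{c}0.npy")).reshape(-1,3)
    if c=="top":
        m=(P[:,0]>.5)&(P[:,0]<.64)&(P[:,1]>-.12)&(P[:,1]<.12)&(P[:,2]>.04)
        H=P[m];
        for x0 in np.arange(.5,.64,.02):
            k=abs(H[:,0]-x0-.01)<.01
            if k.any(): print("x",x0.round(2),"y",H[k,1].min().round(3),H[k,1].max().round(3),"z",H[k,2].max().round(3))
    im=cv2.imread(f"pics/{c}0.png")
    lo,f=(np.array([207,182]),5.4) if c=="scene" else (np.array([224,153]),6.3)
    w=(146,98) if c=="scene" else (126,80)
    for p,col in(((.4205,-.0875,-.008),(0,0,255)),((.4245,-.0853,-.0105),(0,255,0))):
        k=cv2.resize(im[lo[1]:lo[1]+w[1],lo[0]:lo[0]+w[0]],None,fx=f,fy=f,interpolation=cv2.INTER_CUBIC) if col[2] else k
        def dr(X,z,closed=False):
            W=T(p,X);q=np.array([proj([*a,z],c) for a in W]);q=((q+.5-lo)*f-.5)
            cv2.polylines(k,[np.round(q).astype(int)],closed,col,1,cv2.LINE_AA)
        for o in(-.0245,.0245,.015,-.015): dr(cl(s,o),.042)
        dr([[.066,.0005],[.098,.0005],[.098,.0405],[.066,.0405]],.02,True)
        dr([[.035,.025],[.0824,.041]],.032)
        dr([[-.02,.1435],[.02,.1435],[.02,.061],[-.02,.061]],.015,True)
    outs.append(k)
h=max(o.shape[1] for o in outs)
cv2.imwrite("pics/ov_s.png",outs[0]);cv2.imwrite("pics/ov_t.png",outs[1])
E
```

```text
x 0.54 y -0.009 0.09 z 0.044
x 0.56 y -0.119 0.092 z 0.117
x 0.58 y -0.019 0.094 z 0.12
x 0.6 y -0.019 0.093 z 0.092
x 0.62 y 0.001 0.093 z 0.054
```

View pics/ov_t.png

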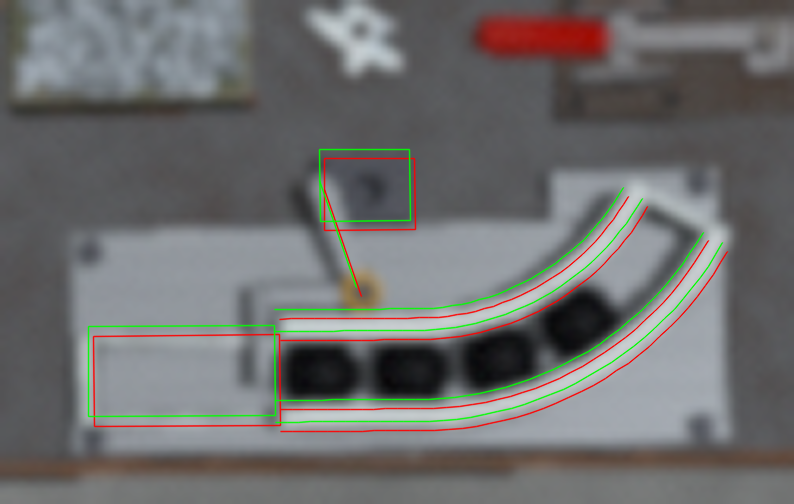

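View pics/ov_s.png

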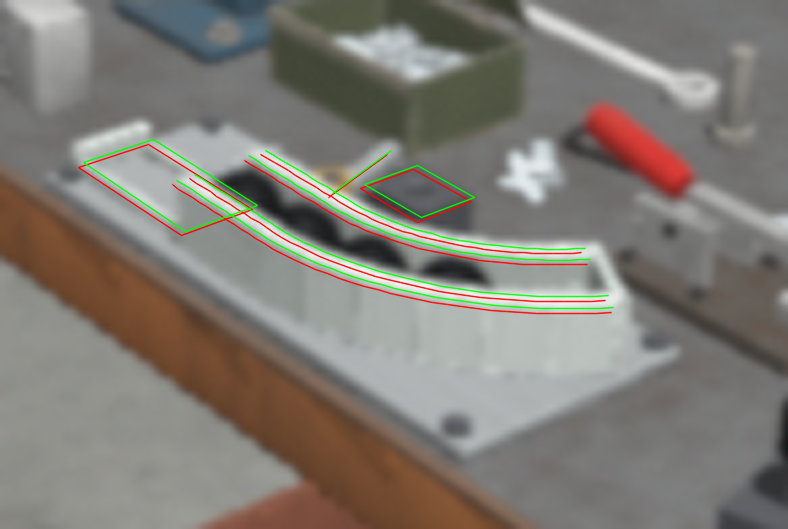

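Pictures 4 and 5, the overlays, put the rail tops between the two candidate fits, so I take p=(0.422,-0.0865,-0.009). That gives a lock hole at about (0.5037,-0.0662), and the pin is at about (0.4513,-0.3435). Next I move to the pin with the jaws along x.

Call:
apply_moves:
  commands: [3.3, -4.2, 0, 0, 0, -0.168, 9, 3.3, -4.2, 0, 0, 0, -0.168, 9, 3.3, -4.2, 0, 0, 0, -0.168, 9, 3.3, -4.2, 0, 0, 0, -0.168, 9, 3.3, -4.2, 0, 0, 0, -0.168, 9, 3.3, -4.2, 0, 0, 0, -0.168, 9, 3.3, -4.2, 0, 0, 0, -0.168, 9, 3.3, -4.2, 0, 0, 0, -0.168, 9]

```text
t: 2.4
tool_pos: [0.4065, 0.2397, 0.2192]
orientation: [2.266, 2.174, 0.006]
force: [0.2, 0.9, 0.8]
opening: 0.0903
```

Call:
apply_moves:
  commands: [0.5, -6, 0, 0, 0, 0, 6, 0.5, -6, 0, 0, 0, 0, 6, 0.5, -6, 0, 0, 0, 0, 6, 0.5, -6, 0, 0, 0, 0, 6, 0.5, -6, 0, 0, 0, 0, 6, 0.5, -6, 0, 0, 0, 0, 6, 0.5, -6, 0, 0, 0, 0, 6, 0.5, -6, 0, 0, 0, 0, 6]

```text
t: 3.4
tool_pos: [0.4477, -0.2561, 0.2217]
orientation: [2.264, 2.166, 0.014]
force: [-0.6, 0.2, 0.7]
opening: 0.0598
```

```bash
cat >> fit.py <<'E'
def need(x,y,z,jaw):
    s=read_state();R0=Rn.from_rotvec(s["orientation"]).as_matrix()
    yv=np.array([np.cos(jaw),np.sin(jaw),0]);zz=np.array([0,0,-1.])
    cands=[]
    for sg in(1,-1):
        Rt=np.c_[np.cross(sg*yv,zz),sg*yv,zz];cands.append(Rn.from_matrix(Rt@R0.T).as_rotvec())
    r=min(cands,key=np.linalg.norm)
    print("need cm",((np.array([x,y,z])-s["tool_pos"])*100).round(2),"rot",r.round(3),"at",s["tool_pos"].round(4),"f",s["force"].round(1),"open",round(s["opening"],4),"q6",s["q"][5].round(2),"t",s["t"])
    return s
E
python3 -c "
from fit import *
need(.4513,-.3435,.09,0)"
```

```text
need cm [  0.36  -8.74 -13.17] rot [-0.     0.012  0.044] at [ 0.4477 -0.2561  0.2217] f [-0.6  0.2  0.7] open 0.0598 q6 -0.58 t 3.4
```

Call:
apply_moves:
  commands: [0.18, -4.3, -4, 0, 0.006, 0.022, 6, 0.18, -4.3, -4, 0, 0.006, 0.022, 6, 0, 0, -5, 0, 0, 0, 6, 0, 0, 0, 0, 0, 0, 6]

```text
t: 3.9
tool_pos: [0.4505, -0.3505, 0.0898]
orientation: [2.225, 2.213, 0.0]
force: [-0.1, 0.5, -0.4]
opening: 0.0603
```

```bash
python3 -c "
from fit import *
need(.4513,-.3435,.038,0)"
```

```text
need cm [ 0.08  0.7  -5.18] rot [0.002 0.003 0.005] at [ 0.4505 -0.3505  0.0898] f [-0.1  0.5 -0.4] open 0.0603 q6 -0.75 t 3.9
```

Call:
apply_moves:
  commands: [0.08, 0.7, -2, 0, 0, 0, 6, 0, 0, -1.6, 0, 0, 0, 6, 0, 0, -1.5, 0, 0, 0, 6, 0, 0, 0, 0, 0, 0, 6]

```text
t: 4.4
tool_pos: [0.4547, -0.3438, 0.0416]
orientation: [2.216, 2.21, 0.001]
force: [0.4, 0.1, -0.2]
opening: 0.0599
```

```bash
python3 -c "
from fit import *
need(.4513,-.3435,.038,0)"
```

```text
need cm [-0.34  0.03 -0.36] rot [0.008 0.009 0.003] at [ 0.4547 -0.3438  0.0416] f [ 0.4  0.1 -0.2] open 0.0599 q6 -0.73 t 4.4
```

Call:
apply_moves:
  commands: [-0.34, 0, -0.3, 0.008, 0.009, 0, 6, 0, 0, 0, 0, 0, 0, 6, 0, 0, 0, 0, 0, 0, 0, 0, 0, 0, 0, 0, 0, 0, 0, 0, 0, 0, 0, 0, 0, 0, 0, 0, 0, 0, 0, 0, 0, 0, 0, 0, 0, 0, 0]
  squeeze: 25

```text
t: 5.28
tool_pos: [0.4523, -0.3451, 0.0409]
orientation: [2.223, 2.216, 0.0]
force: [-0.3, -0.7, 0.1]
opening: 0.0238
```

```bash
python3 -c "
from fit import *
need(.4513,-.3435,.038,0)"
```

```text
need cm [-0.1   0.16 -0.29] rot [0.002 0.002 0.003] at [ 0.4523 -0.3451  0.0409] f [-0.3 -0.7  0.1] open 0.0238 q6 -0.74 t 5.275
```

Call:
apply_moves:
  commands: [0, 0, 2, 0, 0, 0, 0, 0, 0, 4, 0, 0, 0, 0, 0, 0, 4, 0, 0, 0, 0, 0.5, 3, 0, 0, 0, -0.17, 0, 0.7, 4.5, 0, 0, 0, -0.17, 0, 0.7, 4.5, 0, 0, 0, -0.17, 0, 0.7, 4.5, 0, 0, 0, -0.17, 0, 0.7, 4.5, 0, 0, 0, -0.17, 0]
  squeeze: 50

```text
t: 6.28
tool_pos: [0.4873, -0.1331, 0.1563]
orientation: [2.946, 1.053, 0.007]
force: [0.9, -0.5, -0.4]
opening: 0.0231
```

Call:
apply_moves:
  commands: [0.5, 4, 0, 0, 0, -0.17, 0, 0.5, 3, 0, 0, 0, -0.17, 0, 0, 1, 0, 0, 0, -0.17, 0, 0, 0, 0, 0, 0, -0.17, 0, 0, 0, 0, 0, 0, 0, 0]

```text
t: 6.9
tool_pos: [0.4995, -0.0464, 0.1647]
orientation: [3.126, -0.016, 0.012]
force: [-0.2, 0.0, 0.0]
opening: 0.0232
```

Run:
```python
from fit import *
need(.504,-.022,.061,-np.pi/2)
for c in("scene","top"):
    im,d=read_camera(c);cv2.imwrite(f"pics/{c}1.png",im);np.save(f"pics/{c}1.npy",d)
    print(c,[(world(r["point"],c).round(4).tolist(),round(r["conf"],2)) for r in spot_point("pin",c)][:3])
    print([(world(r["point"],c).round(4).tolist(),round(r["conf"],2)) for r in spot_point("stand_hole",c)][:3])
    print([(world(r["point"],c).round(4).tolist(),round(r["conf"],2)) for r in spot_point("lock_hole",c)][:3])
```

```text
need cm [  0.45   2.44 -10.37] rot [0.016 0.008 0.01 ] at [ 0.4995 -0.0464  0.1647] f [-0.2  0.   0. ] open 0.0232 q6 1.4 t 6.9
scene [([0.505, -0.0443, 0.1284], 0.42)]
[([0.4482, -0.3434, 0.0261], 0.6)]
[([0.5054, -0.064, 0.0232], 0.66), ([0.4217, -0.027, 0.0094], 0.17)]
top [([0.4449, -0.156, 0.0081], 0.33), ([0.4189, -0.0256, 0.0065], 0.24)]
[([0.4531, -0.3394, 0.0219], 0.71)]
[([0.504, -0.0706, 0.0173], 0.95), ([0.4582, -0.0588, 0.0239], 0.34), ([0.4435, 0.1524, -0.0028], 0.19)]
```

Run:
```python
from fit import *
d=np.load("pics/scene1.npy");P=cloud("scene",d)
m=(P[...,2]>.128)&(P[...,2]<.15)&(abs(P[...,0]-.503)<.03)&(abs(P[...,1]+.045)<.03)
v,u=np.where(m)
for r in np.unique(v):
    k=v==r;q=P[v[k],u[k]];print(r,u[k].min(),u[k].max(),q.mean(0).round(4))
for X in([.4995,-.0464,.14],[.504,-.0445,.14]): print(X,proj(X,"scene"))
im=cv2.imread("pics/scene1.png");c=proj([.5,-.046,.14],"scene").astype(int)
k=im[c[1]-45:c[1]+60,c[0]-70:c[0]+70];cv2.imwrite("pics/p1.png",cv2.resize(k,None,fx=5,fy=5,interpolation=cv2.INTER_CUBIC));print(c)
```

```text
166 279 279 [ 0.5017 -0.047   0.1499]
167 279 282 [ 0.5042 -0.0496  0.1476]
168 279 282 [ 0.5028 -0.0513  0.1459]
169 279 282 [ 0.5043 -0.0497  0.1425]
170 279 282 [ 0.5038 -0.0504  0.1403]
171 279 282 [ 0.5046 -0.0495  0.1372]
172 279 282 [ 0.5038 -0.0505  0.1352]
173 279 281 [ 0.5047 -0.0478  0.1315]
[0.4995, -0.0464, 0.14] [278.02869716 170.02627911]
[0.504, -0.0445, 0.14] [278.95478796 169.34698136]
[278 169]
```

View pics/p1.png

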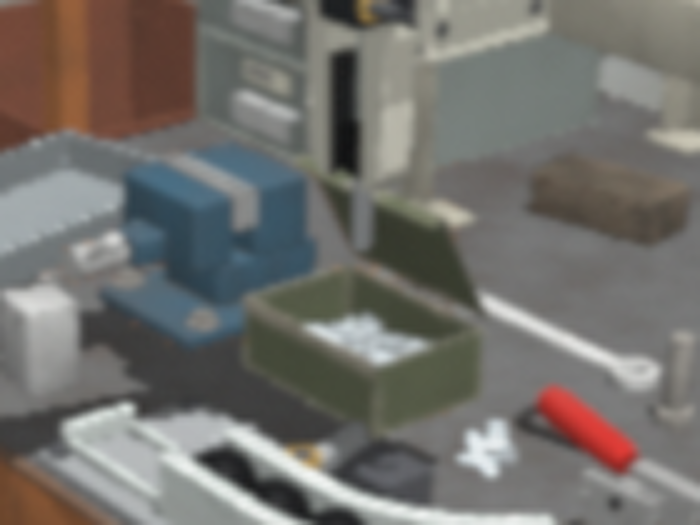

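```bash
cat >> fit.py <<'E'
def onz(u,v,z,cam):
    m=camera_model(cam);R=np.array(m["R"]);t=np.array(m["t"]);C=-R.T@t
    d=R.T@np.linalg.solve(np.array(m["intrinsics"]),[u,v,1]);return C+d*(z-C[2])/d[2]
E
python3 - <<'E'
from fit import *
print(onz(288.1,214.6,.02,"scene"))
for x in np.arange(.498,.509,.002): print(x,proj([x,-.0464,.14],"scene").round(2))
# hole in top by dark blob centre
im=cv2.imread("pics/top0.png");g=cv2.cvtColor(im,cv2.COLOR_BGR2GRAY).astype(float)
print(g[176:190,276:292].astype(int))
print(proj([.504,-.0665,.02],"top"))
g=cv2.cvtColor(cv2.imread("pics/scene0.png"),cv2.COLOR_BGR2GRAY)
print(g[209:222,279:298]);print(proj([.504,-.0665,.02],"scene"))
E
```

```text
[ 0.52239659 -0.06253249  0.02      ]
0.498 [277.55 170.17]
0.5 [278.19 169.98]
0.502 [278.83 169.78]
0.504 [279.47 169.59]
0.506 [280.11 169.39]
0.508 [280.75 169.2 ]
[[ 90  90  88  87  85  85  85  87  86  87  88  85  85  87  87  89]
 [ 88  88  88  86  84  84  85  85  85  87  86  84  85  87  88  88]
 [ 81  84  84  83  84  84  84  84  83  84  83  84  84  86  87  90]
 [ 82  83  82  81  82  81  80  80  81  82  83  83  84  85  89  89]
 [ 92  85  81  81  77  72  71  71  75  80  83  82  83  87  87  89]
 [115  96  85  79  72  63  59  58  67  76  82  86  85  86  89  89]
 [133 111  89  78  73  69  59  52  59  72  82  83  85  87  90  89]
 [146 126  99  80  77  75  67  55  60  74  82  85  86  87  90  90]
 [152 135 103  83  79  76  69  62  67  79  85  85  86  88  90  90]
 [152 139 112  88  81  77  71  71  75  83  85  86  86  88  91  92]
 [153 144 122  95  81  79  77  78  81  83  84  86  85  88  91  92]
 [151 150 130 100  83  80  79  79  80  80  80  81  84  90  98 100]
 [148 153 137 112  93  92  92  92  92  93  91  92  95 105 115 117]
 [141 152 148 134 124 121 122 122 122 122 122 122 125 129 136
[... 416 characters left out ...]
 112 114 115 114
  113]
 [100  97  98 101 101 102  99 101 103 106 109 110 110 111 112 113 114 112
  109]
 [ 98  99 100 102 107 106 102  98  98 101 104 106 108 110 112 113 111 110
  108]
 [ 99  99  98  97  96  96  92  90  94  97  99 101 103 106 110 112 112 110
  109]
 [ 94  97  94  89  86  86  84  85  91  97  98  98  99 100 102 107 113 113
  112]
 [ 82  90  94  93  93  91  92  94  97  98  97  97  95  92  91  99 111 114
  114]
 [ 66  75  86  92  95  97  98  99  98  96  92  89  85  81  82  93 108 114
  114]
 [ 62  64  70  77  87  94  95  96  92  88  82  79  77  75  79  92 107 113
  115]
 [ 95  73  64  65  72  80  83  84  82  78  77  75  75  75  79  95 110 115
  117]]
[283.53867711 217.31518918]
```

Run:
```python
from fit import *
print(onz(285.2,216.8,.018,"scene"),onz(282.8,182.0,.016,"top"))
# stand pin in scene0: use current stand hole dark spots
for c,X in(("scene",[.450,-.3435,.024]),("top",[.450,-.3435,.024])):
    g=cv2.cvtColor(cv2.imread(f"pics/{c}1.png"),cv2.COLOR_BGR2GRAY);p=proj(X,c);print(c,p);a,b=p.round().astype(int);print(a-7,b-6);print(g[b-6:b+7,a-7:a+8])
```

```text
[ 0.51154242 -0.06413943  0.018     ] [ 0.50691452 -0.06962027  0.016     ]
scene [354.99262392 275.89311648]
348 270
[[100  99  99  99  99  99  99  99  98  99 102 105 114 131 134]
 [101 100 100  99  99  99 100 101 100 100  99  99 101 102 104]
 [100 101 100 100 100 103 106 107 105 102  99  99  98  98  98]
 [101 101 100 100 102 103 106 107 105 100  97  96  96  97  98]
 [101 101 101  99  96  94  92  91  89  86  87  90  94  97  99]
 [101 101 100  98  93  86  83  81  76  72  72  81  92  97  98]
 [100 100 100  99  95  89  85  83  78  73  75  85  96  98  99]
 [100 100 101 100  98  96  95  93  90  89  92  96  99 100  99]
 [ 97 100 101 101 100 100  98  98  98  98  99  99 100  99  99]
 [ 86  92  96  98 100 100 100 100 100  99  99 100  99  99  99]
 [ 70  73  80  86  92  97  99 100  99  99 100  99  98  98  97]
 [ 65  63  67  73  79  85  92  95  98  99 100 100  99  97  96]
 [ 66  65  65  67  67  71  79  83  87  92  97  99  99  96  91]]
top [382.46793054 200.33749579]
375 194
[[82 83 83 84 84 85 85 85 84 85 86 85 85 86 87]
 [83 85 86 85 87 85 85 85 86 85 85 85 85 86 86]
 [86 85 87 86 86 85 84 84 83 83 85 86 86 86 87]
 [85 87 86 87 85 83 77 74 74 78 84 86 86 87 86]
 [85 87 85 87 83 76 63 56 57 67 76 85 87 87 87]
 [84 86 88 87 81 71 54 41 40 52 71 84 88 87 88]
 [83 89 87 87 82 69 51 37 33 46 67 82 87 88 89]
 [81 87 88 87 83 72 56 44 40 53 70 84 89 90 88]
 [76 85 87 88 85 79 69 61 59 67 79 86 89 89 88]
 [68 84 88 89 88 86 81 78 78 80 86 87 88 88 88]
 [64 83 88 90 89 89 87 87 87 87 88 89 89 88 88]
 [59 80 88 89 90 89 90 88 89 88 89 89 88 87 88]
 [54 76 86 90 89 90 87 89 90 91 88 88 88 87 86]]
```

Run:
```python
from fit import *
print(onz(382.4,199.9,.02,"top"),onz(355.9,275.3,.022,"scene"))
for X in([.5,-.0665,.02],[.504,-.0665,.02],[.504,-.0695,.02],[.507,-.0695,.02]): print(X,proj(X,"scene").round(2),proj(X,"top").round(2))
```

```text
[ 0.45161437 -0.34434472  0.02      ] [ 0.45530372 -0.34141371  0.022     ]
[0.5, -0.0665, 0.02] [282.3  217.78] [281.78 184.27]
[0.504, -0.0665, 0.02] [283.54 217.32] [281.76 182.85]
[0.504, -0.0695, 0.02] [284.34 217.77] [282.83 182.83]
[0.507, -0.0695, 0.02] [285.27 217.42] [282.81 181.77]
```

Call:
apply_moves:
  commands: [0.15, 2.5, -2, 0.016, 0.008, 0.01, 0, 0, 0, -3, 0, 0, 0, 0, 0, 0, -2, 0, 0, 0, 0, 0, 0, -1.5, 0, 0, 0, 0, 0, 0, 0, 0, 0, 0, 0]

```text
t: 7.92
tool_pos: [0.5007, -0.0218, 0.0763]
orientation: [-3.141, -0.001, 0.002]
force: [0.2, 0.1, -2.0]
opening: 0.0232
```

Run:
```python
from fit import *
s=need(.501,-.022,.062,-np.pi/2)
im,d=read_camera("scene");cv2.imwrite("pics/scene2.png",im);np.save("pics/scene2.npy",d)
x,y,z=s["tool_pos"]
for zz in(z-.037,z-.02,z-.005):print(zz,proj([x,y,zz],"scene"))
P=cloud("scene",d);m=(P[...,2]>z-.04)&(P[...,2]<z-.002)&(abs(P[...,0]-x)<.02)&(abs(P[...,1]-y)<.02)
v,u=np.where(m)
for r in np.unique(v):
    k=v==r;q=P[v[k],u[k]];print(r,u[k].min(),u[k].max(),q.mean(0).round(4))
k=im[185:235,250:310];cv2.imwrite("pics/p2.png",cv2.resize(k,None,fx=12,fy=12,interpolation=cv2.INTER_CUBIC))
```

```text
need cm [ 0.03 -0.02 -1.43] rot [-0.001 -0.001 -0.001] at [ 0.5007 -0.0218  0.0763] f [ 0.2  0.1 -2. ] open 0.0232 q6 1.42 t 7.925
0.03925310592589775 [271.0556177  204.21903792]
0.056253105925897745 [271.17907276 198.10122192]
0.07125310592589774 [271.28927514 192.64014216]
192 272 273 [ 0.5041 -0.0224  0.0722]
193 272 275 [ 0.5052 -0.025   0.0702]
194 272 275 [ 0.5046 -0.0258  0.0679]
195 272 275 [ 0.5043 -0.0262  0.0654]
196 272 275 [ 0.5042 -0.0265  0.0628]
197 272 275 [ 0.5049 -0.0256  0.0595]
198 272 275 [ 0.5051 -0.0255  0.0566]
199 272 275 [ 0.5057 -0.0249  0.0535]
200 272 275 [ 0.5062 -0.0244  0.0503]
201 271 274 [ 0.5044 -0.0228  0.0475]
202 272 274 [ 0.5035 -0.0259  0.0462]
203 273 273 [ 0.5043 -0.0251  0.0429]
```

View pics/p2.png

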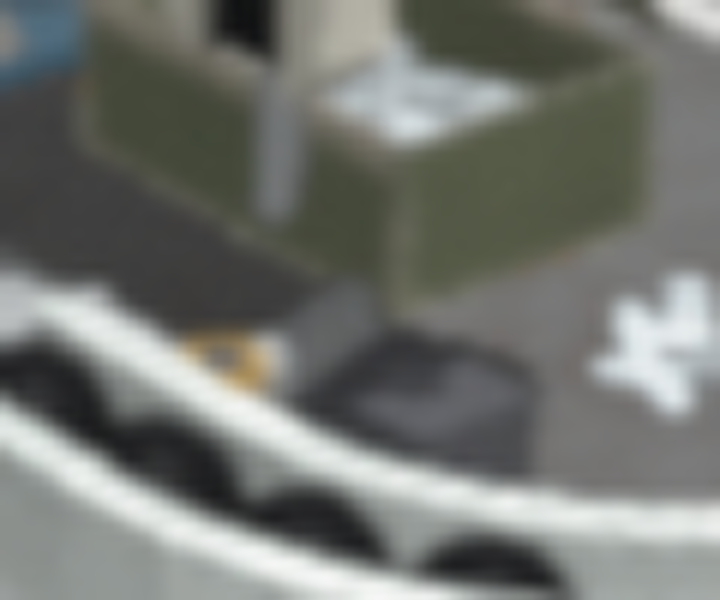

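Call:
apply_moves:
  commands: [0, 0, -1, 0, 0, 0, 0, 0, 0, -0.7, 0, 0, 0, 0, 0, -1, 0, 0, 0, 0, 0, 0, -1, 0, 0, 0, 0, 0, 0, -1, 0, 0, 0, 0, 0, 0, -0.5, 0, 0, 0, 0, 0, 0, 0, 0, 0, 0, 0, 0]

```text
t: 8.85
tool_pos: [0.5053, -0.059, 0.0624]
orientation: [-3.139, 0.0, -0.014]
force: [1.0, 3.2, -2.9]
opening: 0.0231
```

```bash
python3 -c "
from fit import *
need(.501,-.069,.059,-np.pi/2)"
```

```text
need cm [-0.43 -1.   -0.34] rot [-0.002  0.009  0.   ] at [ 0.5053 -0.059   0.0624] f [ 1.   3.2 -2.9] open 0.0231 q6 1.35 t 8.85
```

Call:
apply_moves:
  commands: [-0.35, -0.6, -0.1, 0, 0.009, 0, 0, -0.1, -0.4, 0, 0, 0, 0, 0, 0, 0, 0, 0, 0, 0, 0]

```text
t: 9.22
tool_pos: [0.5019, -0.0688, 0.0623]
orientation: [-3.138, 0.0, -0.004]
force: [2.3, 2.9, -2.3]
opening: 0.0233
```

Run:
```python
from fit import *
s=need(.501,-.069,.059,-np.pi/2)
im,d=read_camera("scene");cv2.imwrite("pics/scene3.png",im);np.save("pics/scene3.npy",d)
x,y,z=s["tool_pos"];print(proj([x,y,z-.037],"scene"))
P=cloud("scene",d);m=(P[...,2]>z-.03)&(P[...,2]<z-.002)&(abs(P[...,0]-x-.004)<.02)&(abs(P[...,1]-y)<.02)
v,u=np.where(m)
for r in np.unique(v):
    k=v==r;q=P[v[k],u[k]];print(r,u[k].min(),u[k].max(),q.mean(0).round(4))
k=im[185:235,250:310];cv2.imwrite("pics/p3.png",cv2.resize(k,None,fx=12,fy=12,interpolation=cv2.INTER_CUBIC))
```

```text
need cm [-0.09 -0.02 -0.33] rot [-0.003  0.002  0.   ] at [ 0.5019 -0.0688  0.0623] f [ 2.3  2.9 -2.3] open 0.0233 q6 1.33 t 9.225
[283.58424316 216.00356098]
203 285 285 [ 0.5046 -0.0694  0.0602]
204 285 286 [ 0.5049 -0.071   0.0581]
205 285 288 [ 0.5066 -0.0728  0.0556]
206 284 288 [ 0.5072 -0.0705  0.0517]
207 284 288 [ 0.5075 -0.0702  0.0488]
208 284 287 [ 0.5055 -0.0708  0.0469]
209 284 287 [ 0.506  -0.0703  0.0439]
210 284 287 [ 0.506  -0.0705  0.0412]
211 284 287 [ 0.5065 -0.0701  0.0381]
212 284 287 [ 0.5053 -0.0715  0.0363]
213 285 289 [ 0.5063 -0.076   0.0351]
214 279 289 [ 0.4971 -0.0754  0.0351]
215 280 288 [ 0.4949 -0.0781  0.0342]
216 282 285 [ 0.4918 -0.0799  0.0332]
```

View pics/p3.png

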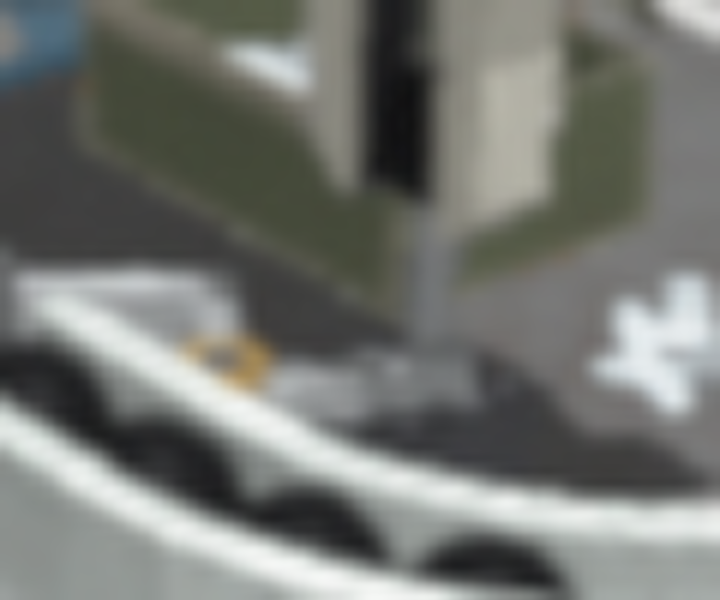

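Pictures 6–8: the tail is swung over and the pin's shank is at u≈285.3, level with the hole at about 285.1. Lowering now.

Call:
apply_moves:
  commands: [0, -0.05, -0.4, 0, 0, 0, 0, 0, -0.05, -0.4, 0, 0, 0, 0, 0, 0, -0.4, 0, 0, 0, 0]

```text
t: 9.65
tool_pos: [0.5038, -0.0693, 0.0527]
orientation: [-3.138, -0.001, -0.009]
force: [-7.0, 6.2, 34.6]
opening: 0.0233
```

```bash
python3 -c "
from fit import *
need(.501,-.069,.037,-np.pi/2)"
```

```text
need cm [-0.28  0.03 -1.57] rot [-0.003  0.006 -0.001] at [ 0.5038 -0.0693  0.0527] f [-7.   6.2 34.6] open 0.0233 q6 1.33 t 9.65
```

Call:
apply_moves:
  commands: [-0.1, 0, 0.2, 0, 0, 0, 0, -0.2, 0, 0, 0, 0, 0, 0, -0.05, 0, -0.15, 0, 0, 0, 0]

```text
t: 10.02
tool_pos: [0.5005, -0.069, 0.0531]
orientation: [-3.138, -0.002, -0.01]
force: [1.0, 5.4, 5.5]
opening: 0.0235
```

```bash
python3 -c "
from fit import *
need(.501,-.069,.037,-np.pi/2)"
```

```text
need cm [ 0.05 -0.   -1.61] rot [-0.003  0.007 -0.001] at [ 0.5005 -0.069   0.0531] f [1.  5.4 5.5] open 0.0235 q6 1.33 t 10.025
```

Call:
apply_moves:
  commands: [0, 0, -0.3, 0, 0, 0, 0, -0.05, 0, -0.3, 0, 0.005, 0, 0, 0, 0, 0, 0, 0, 0, 0]

```text
t: 10.4
tool_pos: [0.4999, -0.0683, 0.047]
orientation: [-3.137, -0.002, -0.002]
force: [2.4, 3.7, -0.2]
opening: 0.0231
```

```bash
python3 -c "
from fit import *
need(.501,-.069,.037,-np.pi/2)"
```

```text
need cm [ 0.11 -0.07 -1.  ] rot [-0.005  0.001 -0.001] at [ 0.4999 -0.0683  0.047 ] f [ 2.4  3.7 -0.2] open 0.0231 q6 1.33 t 10.4
```

Call:
apply_moves:
  commands: [0.1, 0, -0.3, 0, 0, 0, 0, 0, 0, -0.3, 0, 0, 0, 0, 0, 0, -0.3, 0, 0, 0, 0, 0, 0, 0, 0, 0, 0, 0]

```text
t: 10.9
tool_pos: [0.501, -0.0679, 0.0384]
orientation: [-3.136, -0.002, -0.002]
force: [-0.9, 4.8, 5.5]
opening: 0.0229
```

```bash
python3 -c "
from fit import *
need(.501,-.069,.037,-np.pi/2)"
```

```text
need cm [-0.   -0.11 -0.14] rot [-0.005  0.001 -0.001] at [ 0.501  -0.0679  0.0384] f [-0.9  4.8  5.5] open 0.0229 q6 1.33 t 10.9
```

Call:
apply_moves:
  commands: [0, 0, 0, 0, 0, 0, 4.5, 0, 0, 0, 0, 0, 0, 4.5, 0, 0, 0, 0, 0, 0, 4.5, 0, 0, 2, 0, 0, 0, 4.5, 0, 0, 4, 0, 0, 0, 4.5, 0, 0, 3, 0, 0, 0, 4.5, 0, 0, 0, 0, 0, 0, 4.5]

```text
t: 11.78
tool_pos: [0.4977, -0.0703, 0.1277]
orientation: [-3.14, -0.0, 0.008]
force: [0.3, 0.5, -1.0]
opening: 0.0447
```

Run:
```python
from fit import *
need(.501,-.069,.037,-np.pi/2)
for c in("scene","top"):
    im,d=read_camera(c);cv2.imwrite(f"pics/{c}4.png",im);np.save(f"pics/{c}4.npy",d)
    for q in("pin","knob_1","tray"): print(c,q,[(world(r["point"],c).round(4).tolist(),round(r["conf"],2)) for r in spot_point(q,c)][:5])
im=cv2.imread("pics/scene4.png");k=im[170:250,220:350];cv2.imwrite("pics/p4.png",cv2.resize(k,None,fx=6,fy=6,interpolation=cv2.INTER_CUBIC))
```

```text
need cm [ 0.33  0.13 -9.07] rot [-0.002 -0.005 -0.   ] at [ 0.4977 -0.0703  0.1277] f [ 0.3  0.5 -1. ] open 0.0447 q6 1.33 t 11.775
scene pin [([0.5039, -0.0678, 0.0042], 0.5)]
scene knob_1 [([0.4292, -0.1205, 0.0091], 0.58), ([0.4251, -0.0804, 0.0075], 0.54), ([0.4225, -0.046, 0.0101], 0.43), ([0.4466, -0.1586, 0.0102], 0.41)]
scene tray [([0.5534, 0.3251, 0.0003], 0.81)]
top pin [([0.4517, -0.3391, 0.0216], 0.34)]
top knob_1 [([0.4288, -0.1206, 0.0053], 0.66), ([0.4249, -0.0872, 0.0257], 0.6), ([0.4254, -0.0457, 0.0094], 0.5), ([0.4224, -0.0844, 0.0054], 0.41)]
top tray [([0.5529, 0.3218, -0.0002], 0.62)]
```

View pics/p4.png

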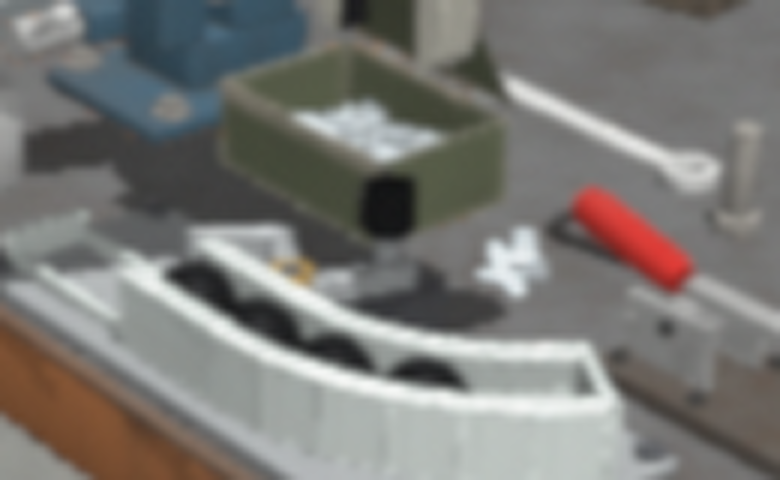

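Picture 9 shows the pin in the lock hole and the gate tail leaning on it; the blade has swung clear. Next I move behind the last knob with the fingers shut.

Call:
apply_moves:
  commands: [-0.7, -3, 0, 0, 0, 0.17, 0, -0.7, -3, 0, 0, 0, 0.17, 0, -0.7, -3, 0, 0, 0, 0.17, 0, -0.7, -2.5, 0, 0, 0, 0.16, 0, 0, 0, 0, 0, 0, 0, 0]
  squeeze: 20

```text
t: 12.8
tool_pos: [0.4652, -0.1865, 0.1215]
orientation: [-2.954, -1.064, 0.024]
force: [0.8, 1.2, -0.4]
opening: 0.0019
```

```bash
cat >> fit.py <<'E'
p=(.4232,-.0878,-.009)
def track(s,z,o=0):
    a=max(0,-s/.13);w=T(p,cl([s],o))[0];print("track",s,w.round(4),"jaw",round(-np.pi/2+a+p[2],3));return need(*w,z,-np.pi/2+a+p[2])
E
python3 -c "
from fit import *
track(-.115,.055)"
```

```text
track -0.115 [ 0.4699 -0.1888] jaw -0.695
need cm [ 0.48 -0.23 -6.65] rot [ 0.005 -0.015  0.184] at [ 0.4652 -0.1865  0.1215] f [ 0.8  1.2 -0.4] open 0.0019 q6 0.41 t 12.8
```

Call:
apply_moves:
  commands: [0.48, -0.23, -2, 0.005, -0.015, 0.17, 0, 0, 0, -3, 0, 0, 0.014, 0, 0, 0, -1, 0, 0, 0, 0, 0, 0, 0, 0, 0, 0, 0]

```text
t: 13.3
tool_pos: [0.4709, -0.1863, 0.0601]
orientation: [-2.849, -1.321, -0.003]
force: [-0.3, 0.3, -0.6]
opening: 0.001
```

Run:
```python
from fit import *
s=track(-.115,.055)
im,d=read_camera("scene");cv2.imwrite("pics/scene5.png",im)
im2,d=read_camera("top");cv2.imwrite("pics/top5.png",im2)
a=cv2.resize(im[170:250,250:340],(720,640))[:420*1];b=cv2.resize(im2[160:235,240:360],(720,450))
cv2.imwrite("pics/p5.png",cv2.resize(im[175:250,240:340],None,fx=7.5,fy=7.5,interpolation=cv2.INTER_CUBIC))
```

```text
track -0.115 [ 0.4699 -0.1888] jaw -0.695
need cm [-0.1  -0.25 -0.51] rot [-0.002  0.001  0.007] at [ 0.4709 -0.1863  0.0601] f [-0.3  0.3 -0.6] open 0.001 q6 0.22 t 13.3
```

View pics/p5.png

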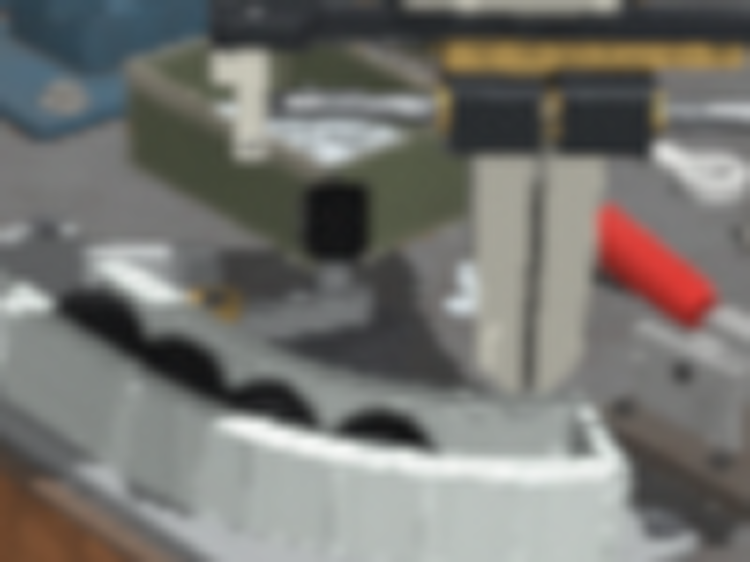

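Picture 10 shows the shut fingers over the slot behind knob 1, at about crop (530,390), with tips that taper. I'll lower them into the slot.

Call:
apply_moves:
  commands: [-0.1, -0.25, -0.8, 0, 0, 0.007, 0, 0, 0, -1.2, 0, 0, 0, 0, 0, 0, 0, 0, 0, 0, 0]
  squeeze: 20

```text
t: 13.78
tool_pos: [0.4719, -0.19, 0.0418]
orientation: [2.842, 1.331, 0.007]
force: [-0.4, 0.9, 0.3]
opening: 0.0004
```

```bash
python3 -c "
from fit import *
track(-.115,.018)"
```

```text
track -0.115 [ 0.4699 -0.1888] jaw -0.695
need cm [-0.2   0.12 -2.38] rot [ 0.001  0.006 -0.   ] at [ 0.4719 -0.19    0.0418] f [-0.4  0.9  0.3] open 0.0004 q6 0.21 t 13.775
```

Call:
apply_moves:
  commands: [-0.25, 0.12, -0.5, 0, 0, 0, 0, -0.1, 0, -0.6, 0, 0, 0, 0, -0.05, 0, -0.6, 0, 0, 0, 0, 0, 0, 0, 0, 0, 0, 0]

```text
t: 14.28
tool_pos: [0.4675, -0.1888, 0.0236]
orientation: [2.843, 1.331, 0.007]
force: [-0.2, -0.1, -0.1]
opening: 0.0004
```

```bash
python3 -c "
from fit import *
track(-.115,.018)"
```

```text
track -0.115 [ 0.4699 -0.1888] jaw -0.695
need cm [ 0.25 -0.   -0.56] rot [0.001 0.005 0.   ] at [ 0.4675 -0.1888  0.0236] f [-0.2 -0.1 -0.1] open 0.0004 q6 0.21 t 14.275
```

```bash
cat >> fit.py <<'E'
def plan(ss):
    st=read_state();c=st["tool_pos"][:2]*100;a0=None
    s0=ss[0];A=lambda s:max(0,-s/.13)
    for s in ss[1:]:
        w=T(p,cl([s],0))[0]*100;print(s,(w-c).round(2),"turn",round(A(s)-A(s0),3));c=w;s0=s
E
python3 -c "
from fit import *
plan([-.115,-.103,-.091,-.079,-.067,-.055,-.043,-.031])"
```

```text
-0.103 [-0.64  0.81] turn -0.092
-0.091 [-0.81  0.89] turn -0.092
-0.079 [-0.72  0.96] turn -0.092
-0.067 [-0.63  1.02] turn -0.092
-0.055 [-0.53  1.07] turn -0.092
-0.043 [-0.43  1.12] turn -0.092
-0.031 [-0.33  1.15] turn -0.092
```

Call:
apply_moves:
  commands: [-0.6, 0.8, -0.2, 0, 0, -0.092, 0, -0.8, 0.9, -0.1, 0, 0, -0.092, 0, -0.7, 0.95, 0, 0, 0, -0.092, 0]

```text
t: 14.65
tool_pos: [0.4489, -0.1642, 0.0226]
orientation: [2.997, 0.912, 0.012]
force: [0.5, -3.0, 0.8]
opening: 0.0006
```

```bash
python3 -c "
from fit import *
track(-.079,.018)
plan([-.079,-.067,-.055,-.043,-.031,-.019])"
```

```text
track -0.079 [ 0.4458 -0.1622] jaw -0.972
need cm [-0.31  0.19 -0.46] rot [0.006 0.01  0.008] at [ 0.4489 -0.1642  0.0226] f [ 0.5 -3.   0.8] open 0.0006 q6 0.52 t 14.65
-0.067 [-0.94  1.21] turn -0.092
-0.055 [-0.53  1.07] turn -0.092
-0.043 [-0.43  1.12] turn -0.092
-0.031 [-0.33  1.15] turn -0.092
-0.019 [-0.22  1.18] turn -0.092
```

Call:
apply_moves:
  commands: [-0.95, 1.2, -0.1, 0, 0, -0.092, 0, -0.6, 1.1, -0.1, 0, 0, -0.092, 0, -0.5, 1.15, 0, 0, 0, -0.092, 0]

```text
t: 15.02
tool_pos: [0.4302, -0.1316, 0.0228]
orientation: [3.089, 0.475, 0.016]
force: [0.6, -2.8, -0.9]
opening: 0.0005
```

```bash
python3 -c "
from fit import *
track(-.043,.018)
plan([-.043,-.031,-.021])"
```

```text
track -0.043 [ 0.4299 -0.1301] jaw -1.249
need cm [-0.04  0.15 -0.48] rot [0.015 0.013 0.017] at [ 0.4302 -0.1316  0.0228] f [ 0.6 -2.8 -0.9] open 0.0005 q6 0.87 t 15.025
-0.031 [-0.36  1.3 ] turn -0.092
-0.021 [-0.19  0.98] turn -0.077
```

Call:
apply_moves:
  commands: [-0.36, 1.3, -0.1, 0.01, 0.01, -0.08, 0, -0.2, 0.9, 0, 0, 0, -0.075, 0, 0, 0, 0, 0, 0, 0, 0]

```text
t: 15.4
tool_pos: [0.4254, -0.1097, 0.0231]
orientation: [3.126, 0.228, 0.005]
force: [0.1, -0.4, -0.5]
opening: 0.0007
```

```bash
cat > knobs.py <<'E'
from fit import *
def knobs(tag):
    for c in("scene","top"):
        im,d=read_camera(c);cv2.imwrite(f"pics/{c}{tag}.png",im);np.save(f"pics/{c}{tag}.npy",d)
        for r in spot_point("knob_1",c)[:6]:
            w=world(r["point"],c);f=inv(p,w[:2])[0]*1000;print(c,w.round(3),"feeder",f.round(1),round(r["conf"],2))
E
python3 -c "
from knobs import *
track(-.021,.018);knobs('6')"
```

```text
track -0.021 [ 0.4247 -0.1087] jaw -1.418
need cm [-0.07  0.1  -0.51] rot [0.008 0.004 0.007] at [ 0.4254 -0.1097  0.0231] f [ 0.1 -0.4 -0.5] open 0.0007 q6 1.06 t 15.4
scene [0.42  0.028 0.008] feeder [ -4.5 116. ] 0.59
scene [ 0.422 -0.04   0.011] feeder [-1.7 48.2] 0.56
scene [ 0.42  -0.003  0.008] feeder [-4.1 84.7] 0.52
scene [ 0.424 -0.078  0.009] feeder [1.1 9.8] 0.5
top [ 0.421 -0.006  0.009] feeder [-3.1 81.7] 0.69
top [0.424 0.024 0.006] feeder [ -0.2 112.3] 0.41
top [ 0.422 -0.012  0.026] feeder [-1.4 75.8] 0.39
```

Call:
apply_moves:
  commands: [-0.15, 0.8, 0, 0.005, 0, -0.055, 0, 0, 0.1, 0, 0, 0, 0, 0]

```text
t: 15.85
tool_pos: [0.4241, -0.1021, 0.0231]
orientation: [3.135, 0.142, 0.005]
force: [0.4, -0.4, -0.0]
opening: 0.0006
```

```bash
python3 -c "
from knobs import *
track(-.014,.018);knobs('7')"
```

```text
track -0.014 [ 0.4238 -0.1018] jaw -1.472
need cm [-0.03  0.04 -0.51] rot [0.003 0.003 0.008] at [ 0.4241 -0.1021  0.0231] f [ 0.4 -0.4 -0. ] open 0.0006 q6 1.13 t 15.85
scene [0.421 0.031 0.009] feeder [ -3.2 118.4] 0.68
scene [ 0.424 -0.071  0.008] feeder [ 0.2 16.4] 0.61
scene [ 0.421 -0.034  0.009] feeder [-2.4 54.3] 0.57
scene [0.423 0.005 0.01 ] feeder [-1.4 92.5] 0.52
top [0.423 0.033 0.011] feeder [ -1.4 121.1] 0.63
top [0.423 0.002 0.01 ] feeder [-1.2 90.1] 0.61
```

Call:
apply_moves:
  commands: [0, 0, 3, 0, 0, 0, 0, 0, 0, 4, 0, 0, 0, 0, 0, 1, 2, 0, 0, 0.17, 5.5, 0, 2.2, 0, 0, 0, 0.17, 5.5, 0, 2.2, 0, 0, 0, 0.17, 5.5, 0, 2.2, 0, 0, 0, 0.17, 5.5, 0, 2.2, 0, 0, 0, 0.17, 5.5, 0, 2, 0, 0, 0, 0.17, 5.5]

```text
t: 17.05
tool_pos: [0.4237, 0.0176, 0.1162]
orientation: [2.638, 1.7, 0.007]
force: [0.2, 0.1, 0.1]
opening: 0.0533
```

Call:
apply_moves:
  commands: [0, 0.8, -1, 0, 0, 0.17, 5.5, 0, 0, -1, 0, 0, 0.17, 5.5, 0, 0, -1, 0, 0, 0.06, 5.5, 0, 0, 0, 0, 0, 0, 5.5]

```text
t: 17.55
tool_pos: [0.4238, 0.0272, 0.0856]
orientation: [2.225, 2.215, 0.009]
force: [0.1, -0.4, 0.5]
opening: 0.055
```

```bash
python3 -c "
from knobs import *
need(.4225,.0335,.017,p[2])"
```

```text
need cm [-0.13  0.63 -6.86] rot [-0.003  0.006 -0.004] at [0.4238 0.0272 0.0856] f [ 0.1 -0.4  0.5] open 0.055 q6 -0.06 t 17.55
```

Call:
apply_moves:
  commands: [-0.15, 0.6, -1.5, 0, 0, 0, 5.5, -0.05, 0, -1.5, 0, 0, 0, 5.5, -0.05, 0, -1.5, 0, 0, 0, 5.5, 0, 0, 0, 0, 0, 0, 5.5]

```text
t: 18.05
tool_pos: [0.4208, 0.0336, 0.0375]
orientation: [2.229, 2.211, 0.009]
force: [-0.5, -0.3, -0.6]
opening: 0.0552
```

```bash
python3 -c "
from knobs import *
need(.4225,.0335,.017,p[2])"
```

```text
need cm [ 0.17 -0.01 -2.05] rot [-0.003  0.005 -0.001] at [0.4208 0.0336 0.0375] f [-0.5 -0.3 -0.6] open 0.0552 q6 -0.04 t 18.05
```

Going down, then gripping and lifting; the opening will tell me whether I have it.

Call:
apply_moves:
  commands: [0.1, 0, -1, 0, 0, 0, 5.5, 0, 0, -0.9, 0, 0, 0, 5.5, 0, 0, 0, 0, 0, 0, 0, 0, 0, 0, 0, 0, 0, 0, 0, 0, 0, 0, 0, 0, 0, 0, 0, 0, 0, 0, 0, 0]
  squeeze: 20

```text
t: 18.8
tool_pos: [0.4227, 0.0335, 0.018]
orientation: [2.229, 2.21, 0.011]
force: [0.3, 0.9, -0.9]
opening: 0.0347
```

```bash
python3 -c "
from knobs import *
need(.4225,.0335,.017,p[2])"
```

```text
need cm [-0.02  0.   -0.1 ] rot [-0.003  0.007 -0.001] at [0.4227 0.0335 0.018 ] f [ 0.3  0.9 -0.9] open 0.0347 q6 -0.04 t 18.8
```

Call:
apply_moves:
  commands: [0, 0, 2, 0, 0, 0, 0, 0, 0, 5, 0, 0, 0, 0, 0, 0, 5, 0, 0, 0, 0, 1, 2, 4, 0, 0, 0.05, 0, 2.4, 4.7, 0, 0, 0, 0.05, 0, 2.4, 4.7, 0, 0, 0, 0.05, 0, 2.4, 4.7, 0, 0, 0, 0.04, 0, 2.4, 4.7, 0, 0, 0, 0, 0]
  squeeze: 30

```text
t: 19.8
tool_pos: [0.5308, 0.2454, 0.1864]
orientation: [2.006, 2.409, 0.018]
force: [1.1, -0.3, -0.6]
opening: 0.0347
```

```bash
cat >> knobs.py <<'E'
def tray():
    out=[]
    for c in("top","scene"):
        im,d=read_camera(c);cv2.imwrite(f"pics/{c}_tray.png",im);r=spot_point("tray",c)
        if not r: continue
        w=world(r[0]["point"],c)
        P=cloud(c,d).reshape(-1,3);k=(P[:,2]>.024)&(P[:,2]<.036)&(abs(P[:,0]-w[0])<.13)&(abs(P[:,1]-w[1])<.09)
        print(c,"tray",w.round(4),round(r[0]["conf"],2),np.round(cv2.minAreaRect(P[k][:,:2].astype(np.float32))[0],4),cv2.minAreaRect(P[k][:,:2].astype(np.float32))[1:])
E
python3 -c "
from knobs import *
need(.5886,.3589,.017,.185);tray()"
```

```text
need cm [  5.78  11.35 -16.94] rot [-0.004  0.012  0.003] at [0.5308 0.2454 0.1864] f [ 1.1 -0.3 -0.6] open 0.0347 q6 0.16 t 19.8
top tray [5.505e-01 3.240e-01 4.000e-04] 0.78 [0.4944 0.3591] ((0.1456611305475235, 0.06753159314393997), 45.43401336669922)
scene tray [0.5513 0.3238 0.0023] 0.71 [0.554  0.3238] ((0.19754061102867126, 0.12699201703071594), 11.508106231689453)
```

Holding the knob (opening 34.7 mm). The tray hasn't moved.

Call:
apply_moves:
  commands: [1.9, 3.7, -1, 0, 0.01, 0, 0, 1.9, 3.7, -3, 0, 0, 0, 0, 1.4, 2.8, -4, 0, 0, 0, 0, 0, 0, -3, 0, 0, 0, 0, 0, 0, 0, 0, 0, 0, 0]

```text
t: 20.62
tool_pos: [0.5836, 0.3426, 0.0761]
orientation: [2.016, 2.408, 0.007]
force: [-0.1, -0.1, 0.4]
opening: 0.0353
```

```bash
python3 -c "
from knobs import *
need(.5886,.3589,.017,.185)"
```

```text
need cm [ 0.5   1.63 -5.91] rot [-0.003  0.004  0.008] at [0.5836 0.3426 0.0761] f [-0.1 -0.1  0.4] open 0.0353 q6 0.28 t 20.625
```

Call:
apply_moves:
  commands: [0.5, 1.6, -0.5, 0, 0, 0, 0, 0, 0, -1.8, 0, 0, 0, 0, 0, 0, -1.6, 0, 0, 0, 0, 0, 0, -1, 0, 0, 0, 0, 0, 0, 0, 0, 0, 0, 0]

```text
t: 21.25
tool_pos: [0.5908, 0.355, 0.0304]
orientation: [2.019, 2.402, 0.014]
force: [0.6, 0.1, -0.6]
opening: 0.0345
```

```bash
python3 -c "
from knobs import *
need(.5886,.3589,.017,.185)"
```

```text
need cm [-0.22  0.39 -1.34] rot [-0.004  0.009  0.012] at [0.5908 0.355  0.0304] f [ 0.6  0.1 -0.6] open 0.0345 q6 0.29 t 21.25
```

Call:
apply_moves:
  commands: [-0.2, 0.4, -0.7, 0, 0, 0, 0, 0, 0, -0.5, 0, 0, 0, 0, 0, 0, 0, 0, 0, 0, 0, 0, 0, 0, 0, 0, 0, 4.8, 0, 0, 0, 0, 0, 0, 4.8, 0, 0, 3, 0, 0, 0, 4.8, 0, 0, 4, 0, 0, 0, 4.8, 0, 0, 4, 0, 0, 0, 4.8]

```text
t: 22.25
tool_pos: [0.5865, 0.3581, 0.1273]
orientation: [2.02, 2.404, 0.005]
force: [1.2, 0.2, 0.0]
opening: 0.0481
```

Call:
apply_moves:
  commands: [-0.5, -1, 5, 0, 0, -0.17, 4, -1.9, -5.6, 0, 0, 0, -0.17, 0, -1.9, -5.6, 0, 0, 0, -0.17, 0, -1.9, -5.6, 0, 0, 0, -0.17, 0, -1.9, -5.6, 0, 0, 0, -0.17, 0, -1.9, -5.6, 0, 0, 0, -0.17, 0, -1.9, -5.6, 0, 0, 0, -0.17, 0, -1.9, -5.6, 0, 0, 0, -0.17, 0]

```text
t: 23.25
tool_pos: [0.4491, -0.0499, 0.1901]
orientation: [3.077, 0.539, 0.03]
force: [1.4, 0.1, 0.3]
opening: 0.0002
```

```bash
python3 -c "
from knobs import *
track(-.026,.06)"
```

```text
track -0.026 [ 0.4256 -0.1136] jaw -1.38
need cm [ -2.36  -6.38 -13.01] rot [ 0.016  0.021 -0.156] at [ 0.4491 -0.0499  0.1901] f [1.4 0.1 0.3] open 0.0002 q6 1.01 t 23.25
```

Call:
apply_moves:
  commands: [-1, -2.7, -4, 0.01, 0.01, -0.1, 0, -0.7, -2, -4, 0, 0.01, -0.05, 0, 0, -0.5, -3, 0, 0, 0, 0, 0, 0, 0, 0, 0, 0, 0]

```text
t: 23.75
tool_pos: [0.4319, -0.1083, 0.0815]
orientation: [3.118, 0.284, 0.011]
force: [0.1, -0.6, 0.3]
opening: 0.0006
```

```bash
python3 -c "
from knobs import *
track(-.026,.05)"
```

```text
track -0.026 [ 0.4256 -0.1136] jaw -1.38
need cm [-0.63 -0.54 -3.15] rot [0.01  0.008 0.009] at [ 0.4319 -0.1083  0.0815] f [ 0.1 -0.6  0.3] open 0.0006 q6 1.04 t 23.75
```

Call:
apply_moves:
  commands: [-0.65, -0.5, -1, 0.01, 0.008, 0, 0, -0.1, 0, -1.2, 0, 0, 0, 0, 0, 0, 0, 0, 0, 0, 0]

```text
t: 24.12
tool_pos: [0.4263, -0.1137, 0.0616]
orientation: [3.127, 0.287, 0.006]
force: [0.2, 0.3, -0.1]
opening: 0.0004
```

```bash
python3 -c "
from knobs import *
track(-.026,.02)"
```

```text
track -0.026 [ 0.4256 -0.1136] jaw -1.38
need cm [-0.08  0.   -4.16] rot [0.001 0.004 0.008] at [ 0.4263 -0.1137  0.0616] f [ 0.2  0.3 -0.1] open 0.0004 q6 1.01 t 24.125
```

Call:
apply_moves:
  commands: [-0.1, 0, -1.2, 0, 0, 0, 0, -0.05, 0, -1.2, 0, 0, 0, 0, -0.05, 0, -1.2, 0, 0, 0, 0, 0, 0, 0, 0, 0, 0, 0]

```text
t: 24.62
tool_pos: [0.4246, -0.1132, 0.0236]
orientation: [3.126, 0.289, 0.008]
force: [-0.4, 0.6, -0.2]
opening: 0.0012
```

```bash
python3 -c "
from knobs import *
track(-.026,.02);plan([-.026,-.014,-.002,.010,.022])"
```

```text
track -0.026 [ 0.4256 -0.1136] jaw -1.38
need cm [ 0.09 -0.04 -0.36] rot [0.001 0.005 0.007] at [ 0.4246 -0.1132  0.0236] f [-0.4  0.6 -0.2] open 0.0012 q6 1.01 t 24.625
-0.014 [-0.08  1.15] turn -0.092
-0.002 [-0.06  1.2 ] turn -0.092
0.01 [0.01 1.2 ] turn -0.015
0.022 [0.01 1.2 ] turn 0
```

Call:
apply_moves:
  commands: [-0.05, 1.15, 0, 0, 0, -0.09, 0, -0.05, 1.1, 0, 0, 0, -0.085, 0, 0, 1.1, 0, 0, 0, -0.015, 0, 0, 0.5, 0, 0, 0, 0, 0, 0, 0, 0, 0, 0, 0, 0]

```text
t: 25.25
tool_pos: [0.4249, -0.0752, 0.0246]
orientation: [3.137, -0.018, 0.01]
force: [-0.1, -0.8, -0.5]
opening: 0.0007
```

```bash
python3 -c "
from knobs import *
track(.019,.02);knobs('8')"
```

```text
track 0.019 [ 0.4234 -0.0688] jaw -1.58
need cm [-0.15  0.64 -0.46] rot [0.005 0.007 0.002] at [ 0.4249 -0.0752  0.0246] f [-0.1 -0.8 -0.5] open 0.0007 q6 1.29 t 25.25
scene [0.418 0.028 0.009] feeder [ -5.9 115.5] 0.61
scene [ 0.422 -0.008  0.008] feeder [-1.6 79.7] 0.54
scene [0.589 0.359 0.008] feeder [161.3 448.2] 0.52
scene [ 0.423 -0.044  0.011] feeder [-0.4 43.6] 0.39
top [0.591 0.363 0.003] feeder [163.5 452.1] 0.71
top [0.419 0.028 0.009] feeder [ -5.1 116.1] 0.58
top [ 0.454 -0.343  0.021] feeder [  32.6 -254.9] 0.16
```

Call:
apply_moves:
  commands: [-0.1, 0.6, 0, 0.005, 0.005, 0, 0, 0, 0, 0, 0, 0, 0, 0, 0, 0, 3, 0, 0, 0, 0, 0, 0, 5, 0, 0, 0.1, 0, 0, 1.5, 1, 0, 0, 0.17, 5.5, 0, 2, 0, 0, 0, 0.17, 5.5, 0, 2, 0, 0, 0, 0.17, 5.5, 0, 2, 0, 0, 0, 0.17, 5.5]

```text
t: 26.45
tool_pos: [0.4226, 0.0074, 0.1171]
orientation: [2.901, 1.206, -0.001]
force: [1.0, -0.1, -0.2]
opening: 0.0356
```

Call:
apply_moves:
  commands: [0, 1.5, 0, 0, 0, 0.17, 5.5, 0, 1, -1, 0, 0, 0.17, 5.5, 0, 0, -1, 0, 0, 0.17, 5.5, 0, 0, 0, 0, 0, 0.17, 5.5, 0, 0, 0, 0, 0, 0.1, 5.5, 0, 0, 0, 0, 0, 0, 5.5]

```text
t: 27.2
tool_pos: [0.4217, 0.0357, 0.0959]
orientation: [-2.189, -2.251, 0.001]
force: [-0.4, 0.0, 0.2]
opening: 0.0551
```

```bash
python3 -c "
from knobs import *
need(.42,.034,.017,p[2]);knobs('9')"
```

```text
need cm [-0.17 -0.17 -7.89] rot [-0.001 -0.002 -0.037] at [0.4217 0.0357 0.0959] f [-0.4  0.   0.2] open 0.0551 q6 -0.07 t 27.2
scene [0.422 0.037 0.01 ] feeder [ -2.4 124.3] 0.67
scene [0.421 0.    0.009] feeder [-2.8 87.9] 0.53
scene [ 0.423 -0.039  0.009] feeder [-0.9 48.5] 0.43
top [ 0.424 -0.039  0.01 ] feeder [ 0.4 49.3] 0.61
top [0.591 0.359 0.005] feeder [163.9 448. ] 0.42
top [ 0.501 -0.082  0.025] feeder [77.9  6.7] 0.42
top [ 0.453 -0.345 -0.002] feeder [  31.9 -257.1] 0.22
```

Call:
apply_moves:
  commands: [-0.1, -0.1, -2, 0, 0, -0.037, 5.5, -0.05, 0, -2, 0, 0, 0, 5.5, -0.05, 0, -1.8, 0, 0, 0, 5.5, 0, 0, 0, 0, 0, 0, 5.5]

```text
t: 27.9
tool_pos: [0.4207, 0.0344, 0.0376]
orientation: [-2.24, -2.202, -0.002]
force: [-0.4, -0.1, -0.1]
opening: 0.055
```

```bash
python3 -c "
from knobs import *
need(.4215,.035,.017,p[2])"
```

```text
need cm [ 0.08  0.06 -2.06] rot [-0.001  0.001  0.008] at [0.4207 0.0344 0.0376] f [-0.4 -0.1 -0.1] open 0.055 q6 -0.02 t 27.9
```

Call:
apply_moves:
  commands: [0.05, 0.05, -1, 0, 0, 0, 5.5, 0, 0, -0.95, 0, 0, 0, 5.5, 0, 0, 0, 0, 0, 0, 0, 0, 0, 0, 0, 0, 0, 0, 0, 0, 0, 0, 0, 0, 0, 0, 0, 0, 0, 0, 0, 0]
  squeeze: 30

```text
t: 28.65
tool_pos: [0.4229, 0.0349, 0.0191]
orientation: [2.24, 2.2, 0.005]
force: [-1.3, 0.6, 0.2]
opening: 0.0344
```

Call:
apply_moves:
  commands: [0, 0, 2, 0, 0, 0, 0, 0, 0, 5, 0, 0, 0, 0, 0, 0, 5, 0, 0, 0, 0, 1, 2, 4, 0, 0, 0.05, 0, 2.6, 4.2, 0, 0, 0, 0.05, 0, 2.7, 4.3, 0, 0, 0, 0.05, 0, 2.7, 4.3, 0, 0, 0, 0.04, 0, 2.7, 4.3, 0, 0, 0, 0, 0]

```text
t: 29.65
tool_pos: [0.5426, 0.2297, 0.1876]
orientation: [2.018, 2.399, 0.013]
force: [-0.2, -0.9, -0.2]
opening: 0.0353
```

```bash
python3 -c "
from knobs import *
need(.599,.3039,.017,.185);tray()"
```

```text
need cm [  5.64   7.42 -17.06] rot [-0.002  0.011  0.013] at [0.5426 0.2297 0.1876] f [-0.2 -0.9 -0.2] open 0.0353 q6 0.14 t 29.65
top tray [0.5519 0.322  0.0023] 0.83 [0.5369 0.3278] ((0.1573992222547531, 0.10656990855932236), 11.56281852722168)
scene tray [0.5504 0.3227 0.001 ] 0.95 [0.555  0.3237] ((0.19451284408569336, 0.1258336454629898), 11.39846134185791)
```

Call:
apply_moves:
  commands: [2, 2.8, -2, 0, 0.01, 0.01, 0, 2, 2.6, -4, 0, 0, 0, 0, 1, 1.4, -4, 0, 0, 0, 0, 0, 0, -1, 0, 0, 0, 0, 0, 0, 0, 0, 0, 0, 0]

```text
t: 30.48
tool_pos: [0.5933, 0.2929, 0.0789]
orientation: [2.013, 2.409, 0.006]
force: [0.4, 0.3, -0.0]
opening: 0.0351
```

```bash
python3 -c "
from knobs import *
need(.599,.3039,.018,.19)"
```

```text
need cm [ 0.57  1.1  -6.09] rot [-0.002  0.004  0.011] at [0.5933 0.2929 0.0789] f [ 0.4  0.3 -0. ] open 0.0351 q6 0.2 t 30.475
```

Call:
apply_moves:
  commands: [0.55, 1.1, -0.8, 0, 0, 0, 0, 0, 0, -1.8, 0, 0, 0, 0, -0.1, 0.1, -1.6, 0, 0, 0, 0, 0, 0, 0, 0, 0, 0, 0]

```text
t: 30.98
tool_pos: [0.5999, 0.305, 0.0389]
orientation: [2.013, 2.405, 0.014]
force: [0.1, -0.1, -1.2]
opening: 0.0345
```

```bash
python3 -c "
from knobs import *
need(.599,.3039,.018,.19)"
```

```text
need cm [-0.09 -0.11 -2.09] rot [-0.004  0.009  0.013] at [0.5999 0.305  0.0389] f [ 0.1 -0.1 -1.2] open 0.0345 q6 0.22 t 30.975
```

Call:
apply_moves:
  commands: [-0.1, -0.1, -1, 0, 0, 0, 0, 0, 0, -0.9, 0, 0, 0, 0, 0, 0, 0, 0, 0, 0, 0, 0, 0, 0, 0, 0, 0, 4.8, 0, 0, 0, 0, 0, 0, 4.8, 0, 0, 3, 0, 0, 0, 4.8, 0, 0, 5, 0, 0, 0, 4.8, -0.5, 0, 6, 0, 0, -0.1, 4.8]

```text
t: 31.98
tool_pos: [0.59, 0.302, 0.1562]
orientation: [2.136, 2.303, -0.001]
force: [0.7, 0.0, 1.0]
opening: 0.0481
```

Call:
apply_moves:
  commands: [-2.2, -4.8, 0, 0, 0, -0.17, 4, -2.2, -4.8, 0, 0, 0, -0.17, 0, -2.2, -4.8, 0, 0, 0, -0.17, 0, -2.2, -4.8, 0, 0, 0, -0.17, 0, -2.2, -4.8, 0, 0, 0, -0.17, 0, -2.2, -4.8, 0, 0, 0, -0.17, 0, -2, -4.8, 0, 0, 0, -0.17, 0, -1, -3, 0, 0, 0, -0.17, 0]

```text
t: 32.98
tool_pos: [0.4301, -0.0698, 0.1717]
orientation: [3.096, 0.382, 0.029]
force: [1.6, -1.0, 0.4]
opening: 0.0008
```

```bash
python3 -c "
from knobs import *
track(.005,.05)"
```

```text
track 0.005 [ 0.4232 -0.0828] jaw -1.58
need cm [ -0.69  -1.3  -12.17] rot [ 0.022  0.019 -0.255] at [ 0.4301 -0.0698  0.1717] f [ 1.6 -1.   0.4] open 0.0008 q6 1.06 t 32.975
```

Call:
apply_moves:
  commands: [-0.5, -0.6, -4, 0.01, 0.01, -0.15, 0, -0.2, -0.2, -4, 0.01, 0.01, -0.1, 0, 0, 0, -3, 0, 0, 0, 0, 0, 0, 0, 0, 0, 0, 0]

```text
t: 33.48
tool_pos: [0.4244, -0.0817, 0.0632]
orientation: [3.136, -0.033, 0.009]
force: [-0.6, 0.3, 0.5]
opening: 0.0005
```

```bash
python3 -c "
from knobs import *
track(.005,.02)"
```

```text
track 0.005 [ 0.4232 -0.0828] jaw -1.58
need cm [-0.12 -0.11 -4.32] rot [0.006 0.006 0.012] at [ 0.4244 -0.0817  0.0632] f [-0.6  0.3  0.5] open 0.0005 q6 1.29 t 33.475
```

Call:
apply_moves:
  commands: [-0.15, -0.1, -1.2, 0.006, 0.006, 0.012, 0, -0.05, 0, -1.3, 0, 0, 0, 0, -0.05, 0, -1.3, 0, 0, 0, 0, 0, 0, 0, 0, 0, 0, 0, 0, 1.2, 0, 0, 0, 0, 0, 0, 1.2, 0, 0, 0, 0, 0, 0, 1, 0, 0, 0, 0, 0]

```text
t: 34.35
tool_pos: [0.4255, -0.0477, 0.0276]
orientation: [3.14, -0.012, 0.011]
force: [0.1, -0.8, -0.4]
opening: 0.0002
```

```bash
python3 -c "
from knobs import *
track(.052,.02)"
```

```text
track 0.052 [ 0.4237 -0.0358] jaw -1.58
need cm [-0.18  1.19 -0.76] rot [ 0.001  0.007 -0.001] at [ 0.4255 -0.0477  0.0276] f [ 0.1 -0.8 -0.4] open 0.0002 q6 1.35 t 34.35
```

Call:
apply_moves:
  commands: [-0.15, 0.6, -0.4, 0, 0.007, 0, 0, 0, 0.5, 0, 0, 0, 0, 0, 0, 0, 0, 0, 0, 0, 0]

```text
t: 34.72
tool_pos: [0.4266, -0.0387, 0.0272]
orientation: [3.132, -0.006, 0.007]
force: [-1.5, -0.3, -0.4]
opening: 0.0004
```

```bash
python3 -c "
from knobs import *
track(.052,.02);knobs('10')"
```

```text
track 0.052 [ 0.4237 -0.0358] jaw -1.58
need cm [-0.29  0.29 -0.72] rot [ 0.01   0.004 -0.005] at [ 0.4266 -0.0387  0.0272] f [-1.5 -0.3 -0.4] open 0.0004 q6 1.38 t 34.725
scene [ 0.426 -0.009  0.008] feeder [ 2.4 78.6] 0.53
scene [0.421 0.028 0.01 ] feeder [ -3.  116.2] 0.43
top [0.604 0.302 0.003] feeder [177.4 391.6] 0.67
top [0.591 0.357 0.005] feeder [163.8 446.2] 0.58
```

Call:
apply_moves:
  commands: [-0.3, 0.35, -0.2, 0.01, 0, 0, 0, 0, 0.4, 0, 0, 0, 0, 0, 0, 0, 0, 0, 0, 0, 0]

```text
t: 35.3
tool_pos: [0.4261, -0.0323, 0.0267]
orientation: [3.141, -0.008, 0.016]
force: [-0.4, -0.1, 0.4]
opening: 0.0004
```

```bash
python3 -c "
from knobs import *
track(.06,.02);knobs('11')"
```

```text
track 0.06 [ 0.4237 -0.0278] jaw -1.58
need cm [-0.23  0.45 -0.67] rot [ 0.001  0.01  -0.004] at [ 0.4261 -0.0323  0.0267] f [-0.4 -0.1  0.4] open 0.0004 q6 1.38 t 35.3
scene [0.422 0.036 0.008] feeder [ -2.1 123.8] 0.69
scene [ 0.427 -0.001  0.011] feeder [ 3.3 86.8] 0.65
scene [0.588 0.358 0.007] feeder [160.7 447.7] 0.58
top [0.601 0.302 0.006] feeder [174.4 391. ] 0.71
top [0.589 0.362 0.002] feeder [162.1 451.1] 0.59
```

Call:
apply_moves:
  commands: [0, -0.1, 3, 0, 0, 0, 0, 0, 0, 5, 0, 0, 0.1, 0, 0, 1, 1, 0, 0, 0.17, 5.5, 0, 1.2, 0, 0, 0, 0.17, 5.5, 0, 1.3, 0, 0, 0, 0.17, 5.5, 0, 1.2, 0, 0, 0, 0.17, 5.5, -0.1, 0.8, 0, 0, 0, 0.17, 5.5, -0.1, 0.5, 0, 0, 0, 0.17, 5.5]

```text
t: 36.5
tool_pos: [0.4203, 0.0299, 0.1163]
orientation: [-2.633, -1.705, -0.004]
force: [0.1, 0.1, -0.3]
opening: 0.0532
```

Call:
apply_moves:
  commands: [0, 0, -1, 0, 0, 0.17, 5.5, 0, 0, -1, 0, 0, 0.14, 5.5, 0, 0, 0, 0, 0, 0.05, 5.5, 0, 0, 0, 0, 0, 0, 5.5]

```text
t: 37.0
tool_pos: [0.4186, 0.0311, 0.0941]
orientation: [-2.266, -2.163, 0.0]
force: [-0.5, 0.3, 0.5]
opening: 0.0551
```

```bash
python3 -c "
from knobs import *
need(.422,.0355,.018,p[2])"
```

```text
need cm [ 0.34  0.44 -7.61] rot [-0.006 -0.007  0.037] at [0.4186 0.0311 0.0941] f [-0.5  0.3  0.5] open 0.0551 q6 -0.01 t 37.0
```

Call:
apply_moves:
  commands: [0.34, 0.45, -2, -0.006, -0.007, 0.037, 5.5, -0.05, 0, -2, 0, 0, 0, 5.5, -0.05, 0, -1.7, 0, 0, 0, 5.5, 0, 0, 0, 0, 0, 0, 5.5]

```text
t: 37.5
tool_pos: [0.4209, 0.036, 0.0357]
orientation: [-2.237, -2.206, -0.002]
force: [0.4, -0.4, 0.1]
opening: 0.0552
```

```bash
python3 -c "
from knobs import *
need(.422,.0355,.018,p[2])"
```

```text
need cm [ 0.11 -0.05 -1.77] rot [-0.001  0.001  0.005] at [0.4209 0.036  0.0357] f [ 0.4 -0.4  0.1] open 0.0552 q6 -0.02 t 37.5
```

Call:
apply_moves:
  commands: [0.05, 0, -0.9, 0, 0, 0, 5.5, 0, 0, -0.8, 0, 0, 0, 5.5, 0, 0, 0, 0, 0, 0, 0, 0, 0, 0, 0, 0, 0, 0, 0, 0, 0, 0, 0, 0, 0, 0, 0, 0, 0, 0, 0, 0]
  squeeze: 30

```text
t: 38.25
tool_pos: [0.4228, 0.036, 0.0197]
orientation: [2.238, 2.203, 0.005]
force: [-0.5, -0.1, -0.4]
opening: 0.0351
```

Call:
apply_moves:
  commands: [0, 0, 2, 0, 0, 0, 0, 0, 0, 5, 0, 0, 0, 0, 0, 0, 5, 0, 0, 0, 0, 0.5, 3, 3, 0, 0, 0.05, 0, 1.5, 5.5, 0, 0, 0, 0.05, 0, 1.6, 5.5, 0, 0, 0, 0.05, 0, 1.6, 5.5, 0, 0, 0, 0.04, 0, 1.4, 4.5, 0, 0, 0, 0, 0]

```text
t: 39.25
tool_pos: [0.4903, 0.2813, 0.1774]
orientation: [2.016, 2.402, 0.013]
force: [0.9, -0.4, -0.3]
opening: 0.034
```

```bash
python3 -c "
from knobs import *
need(.51,.3441,.018,.19);tray()"
```

```text
need cm [  1.97   6.28 -15.94] rot [-0.003  0.01   0.016] at [0.4903 0.2813 0.1774] f [ 0.9 -0.4 -0.3] open 0.034 q6 0.26 t 39.25
top tray [ 0.5528  0.3235 -0.0006] 0.61 [0.556  0.3178] ((0.19030478596687317, 0.11027351766824722), 10.58410930633545)
scene tray [5.562e-01 3.270e-01 2.000e-04] 0.8 [0.556  0.3233] ((0.19638857245445251, 0.12561358511447906), 10.656905174255371)
```

Call:
apply_moves:
  commands: [0.7, 2.8, -3, 0, 0.01, 0.01, 0, 0.6, 1.8, -4, 0, 0, 0, 0, 0, 0.2, -3, 0, 0, 0, 0, 0, 0, 0, 0, 0, 0, 0]

```text
t: 39.95
tool_pos: [0.504, 0.3242, 0.0763]
orientation: [-2.012, -2.412, -0.003]
force: [-0.5, -0.0, -0.5]
opening: 0.0345
```

```bash
python3 -c "
from knobs import *
need(.51,.3441,.019,.19)"
```

```text
need cm [ 0.6   1.99 -5.73] rot [-0.002  0.001  0.01 ] at [0.504  0.3242 0.0763] f [-0.5 -0.  -0.5] open 0.0345 q6 0.3 t 39.95
```

Call:
apply_moves:
  commands: [0.6, 1.95, -0.8, 0, 0, 0, 0, 0, 0, -1.5, 0, 0, 0, 0, -0.05, 0, -1.4, 0, 0, 0, 0, 0, 0, 0, 0, 0, 0, 0]

```text
t: 40.45
tool_pos: [0.512, 0.3411, 0.0428]
orientation: [2.015, 2.407, 0.009]
force: [-0.6, 0.8, -0.2]
opening: 0.0348
```

```bash
python3 -c "
from knobs import *
need(.51,.3441,.019,.19)"
```

```text
need cm [-0.2   0.3  -2.38] rot [-0.003  0.005  0.013] at [0.512  0.3411 0.0428] f [-0.6  0.8 -0.2] open 0.0348 q6 0.33 t 40.45
```

Call:
apply_moves:
  commands: [-0.2, 0.3, -1.1, 0, 0, 0, 0, 0, 0, -1.1, 0, 0, 0, 0, 0, 0, 0, 0, 0, 0, 0, 0, 0, 0, 0, 0, 0, 4.8, 0, 0, 0, 0, 0, 0, 4.8, 0, 0, 3, 0, 0, 0, 4.8, 0, 0, 5, 0, 0, 0, 4.8, -0.3, 0, 6, 0, 0, -0.1, 4.8]

```text
t: 41.45
tool_pos: [0.5034, 0.3416, 0.158]
orientation: [-2.136, -2.302, 0.005]
force: [1.2, 0.5, 0.7]
opening: 0.0483
```

Call:
apply_moves:
  commands: [-1, -4.7, 0, 0, 0, -0.17, 4, -1, -4.7, 0, 0, 0, -0.17, 0, -1, -4.7, 0, 0, 0, -0.17, 0, -1, -4.7, 0, 0, 0, -0.17, 0, -1, -4.7, 0, 0, 0, -0.17, 0, -1, -4.7, 0, 0, 0, -0.17, 0, -1, -4.7, 0, 0, 0, -0.17, 0, -0.5, -2, 0, 0, 0, -0.17, 0]

```text
t: 42.45
tool_pos: [0.4321, -0.0131, 0.1723]
orientation: [3.103, 0.381, 0.028]
force: [0.2, 0.3, -0.3]
opening: 0.0003
```

```bash
python3 -c "
from knobs import *
track(.044,.05);knobs('12')"
```

```text
track 0.044 [ 0.4236 -0.0438] jaw -1.58
need cm [ -0.85  -3.07 -12.23] rot [ 0.015  0.018 -0.253] at [ 0.4321 -0.0131  0.1723] f [ 0.2  0.3 -0.3] open 0.0003 q6 1.19 t 42.45
scene [0.514 0.343 0.008] feeder [ 86.6 431.7] 0.67
scene [0.601 0.306 0.003] feeder [174.4 395.1] 0.63
scene [ 0.426 -0.004  0.008] feeder [ 1.7 83.9] 0.57
scene [0.591 0.36  0.007] feeder [163.6 449.6] 0.4
top [0.59  0.358 0.004] feeder [163.1 447.3] 0.63
top [0.51  0.342 0.003] feeder [ 82.5 430.3] 0.6
top [0.604 0.303 0.009] feeder [177.4 392. ] 0.57
```

Three knobs are in the tray. The last one is at s≈85, so I'll go in behind it.

Call:
apply_moves:
  commands: [-0.5, -1.8, -4, 0.01, 0.01, -0.15, 0, -0.3, -0.9, -4, 0.01, 0.01, -0.1, 0, 0, 0, -3, 0, 0, 0, 0, 0, 0, 0, 0, 0, 0, 0]

```text
t: 43.15
tool_pos: [0.4268, -0.0344, 0.0612]
orientation: [-3.135, -0.022, -0.003]
force: [-0.0, 0.4, 0.5]
opening: 0.0004
```

```bash
python3 -c "
from knobs import *
track(.042,.02)"
```

```text
track 0.042 [ 0.4236 -0.0458] jaw -1.58
need cm [-0.32 -1.14 -4.12] rot [-0.007  0.002 -0.023] at [ 0.4268 -0.0344  0.0612] f [-0.   0.4  0.5] open 0.0004 q6 1.35 t 43.15
```

Call:
apply_moves:
  commands: [-0.35, -1.1, 0, 0, 0, -0.023, 0, -0.05, 0, -1.2, 0, 0, 0, 0, -0.1, 0, -1.3, 0, 0, 0, 0, -0.1, 0, -1.3, 0, 0, 0, 0, 0, 0, 0, 0, 0, 0, 0]

```text
t: 43.78
tool_pos: [0.4233, -0.0455, 0.0245]
orientation: [-3.136, 0.009, -0.012]
force: [0.3, 0.3, -0.6]
opening: 0.0002
```

```bash
python3 -c "
from knobs import *
track(.085,.02)"
```

```text
track 0.085 [ 0.424  -0.0028] jaw -1.58
need cm [ 0.06  4.27 -0.45] rot [-0.005  0.008 -0.004] at [ 0.4233 -0.0455  0.0245] f [ 0.3  0.3 -0.6] open 0.0002 q6 1.34 t 43.775
```

Call:
apply_moves:
  commands: [0, 1.1, -0.2, 0, 0, 0, 0, -0.05, 1.1, 0, 0, 0, 0, 0, -0.05, 1.1, 0, 0, 0, 0, 0, -0.05, 0.9, 0, 0, 0, 0, 0, 0, 0, 0, 0, 0, 0, 0]

```text
t: 44.4
tool_pos: [0.4225, 0.0, 0.0233]
orientation: [-3.136, 0.007, -0.015]
force: [-0.3, 0.2, -0.9]
opening: 0.0006
```

```bash
python3 -c "
from knobs import *
track(.091,.02);knobs('13')"
```

```text
track 0.091 [0.424  0.0032] jaw -1.58
need cm [ 0.15  0.32 -0.33] rot [-0.006  0.009 -0.005] at [0.4225 0.     0.0233] f [-0.3  0.2 -0.9] open 0.0006 q6 1.44 t 44.4
scene [0.512 0.341 0.004] feeder [ 84.6 429.8] 0.67
scene [0.587 0.358 0.006] feeder [159.8 447.3] 0.48
scene [0.423 0.031 0.011] feeder [ -1.6 118.4] 0.45
top [ 0.513  0.339 -0.001] feeder [ 85.5 427.7] 0.7
top [0.603 0.303 0.004] feeder [176.6 392.1] 0.52
top [0.591 0.357 0.004] feeder [163.8 446.7] 0.51
top [ 0.443  0.153 -0.003] feeder [ 18.1 240.5] 0.44
```

Call:
apply_moves:
  commands: [0.05, 0.35, 0, 0, 0, 0, 0, 0, 0, 0, 0, 0, 0, 0, 0, -0.1, 3, 0, 0, 0, 0, 0, 0, 5, 0, 0, 0.1, 0, 0, 0.4, 1, 0, 0, 0.17, 5.5, 0, 0.5, 0, 0, 0, 0.17, 5.5, 0, 0.6, 0, 0, 0, 0.17, 5.5, 0, 0.6, 0, 0, 0, 0.17, 5.5]

```text
t: 45.6
tool_pos: [0.4225, 0.022, 0.1162]
orientation: [-2.892, -1.213, -0.01]
force: [0.4, -0.5, 0.1]
opening: 0.036
```

Call:
apply_moves:
  commands: [0, 0.5, 0, 0, 0, 0.17, 5.5, 0, 0.3, 0, 0, 0, 0.17, 5.5, 0, 0, -1, 0, 0, 0.17, 5.5, 0, 0, -1, 0, 0, 0.15, 5.5, 0, 0, 0, 0, 0, 0.12, 5.5, 0, 0, 0, 0, 0, 0, 5.5]

```text
t: 46.35
tool_pos: [0.4224, 0.0303, 0.0954]
orientation: [-2.182, -2.249, -0.006]
force: [-0.4, -0.3, -0.5]
opening: 0.0551
```

```bash
python3 -c "
from knobs import *
need(.4225,.035,.018,p[2]);knobs('14')"
```

```text
need cm [ 0.01  0.47 -7.74] rot [-0.009 -0.003 -0.039] at [0.4224 0.0303 0.0954] f [-0.4 -0.3 -0.5] open 0.0551 q6 -0.09 t 46.35
scene [0.513 0.342 0.004] feeder [ 85.4 430.6] 0.68
scene [0.599 0.304 0.002] feeder [172.4 393. ] 0.57
scene [0.422 0.034 0.01 ] feeder [ -1.9 121.8] 0.46
top [0.59  0.361 0.001] feeder [163.  450.4] 0.58
top [0.604 0.304 0.008] feeder [177.  393.3] 0.53
```

Call:
apply_moves:
  commands: [0.05, 0.4, -2, -0.006, 0, -0.039, 5.5, -0.05, 0, -2, 0, 0, 0, 5.5, -0.05, 0, -1.7, 0, 0, 0, 5.5, 0, 0, 0, 0, 0, 0, 5.5]

```text
t: 47.05
tool_pos: [0.4232, 0.0343, 0.0385]
orientation: [-2.24, -2.2, -0.003]
force: [0.4, 0.3, 0.1]
opening: 0.0551
```

```bash
python3 -c "
from knobs import *
need(.4225,.0345,.018,p[2])"
```

```text
need cm [-0.07  0.02 -2.05] rot [-0.002  0.     0.009] at [0.4232 0.0343 0.0385] f [0.4 0.3 0.1] open 0.0551 q6 -0.03 t 47.05
```

Call:
apply_moves:
  commands: [-0.05, 0, -1, 0, 0, 0, 5.5, 0, 0, -0.95, 0, 0, 0, 5.5, 0, 0, 0, 0, 0, 0, 0, 0, 0, 0, 0, 0, 0, 0, 0, 0, 0, 0, 0, 0, 0, 0, 0, 0, 0, 0, 0, 0]
  squeeze: 30

```text
t: 47.8
tool_pos: [0.4231, 0.0343, 0.0196]
orientation: [-2.242, -2.199, -0.003]
force: [-2.1, 0.5, 1.0]
opening: 0.035
```

Call:
apply_moves:
  commands: [0, 0, 2, 0, 0, 0, 0, 0, 0, 5, 0, 0, 0, 0, 0, 0, 5, 0, 0, 0, 0, 0.5, 2, 3, 0, 0, 0.05, 0, 1.6, 4.2, 0, 0, 0, 0.05, 0, 1.7, 4.2, 0, 0, 0, 0.05, 0, 1.7, 4.2, 0, 0, 0, 0.05, 0, 1.6, 4, 0, 0, 0, 0, 0]

```text
t: 48.8
tool_pos: [0.499, 0.2244, 0.1786]
orientation: [2.006, 2.408, 0.02]
force: [-0.7, 0.6, 0.6]
opening: 0.0344
```

```bash
python3 -c "
from knobs import *
need(.5204,.2891,.019,.19);tray()"
```

```text
need cm [  2.14   6.47 -15.96] rot [-0.005  0.014  0.008] at [0.499  0.2244 0.1786] f [-0.7  0.6  0.6] open 0.0344 q6 0.15 t 48.8
scene tray [0.5525 0.3253 0.0029] 0.96 [0.5556 0.3241] ((0.19734303653240204, 0.12494070827960968), 13.104448318481445)
```

Call:
apply_moves:
  commands: [0.9, 2.8, -3, 0, 0.01, 0.01, 0, 0.7, 2, -4, 0, 0, 0, 0, 0, 0.2, -3, 0, 0, 0, 0, 0, 0, 0, 0, 0, 0, 0]

```text
t: 49.5
tool_pos: [0.5156, 0.2703, 0.0777]
orientation: [2.001, 2.419, 0.012]
force: [0.1, 0.3, -0.8]
opening: 0.0344
```

```bash
python3 -c "
from knobs import *
need(.5204,.2891,.019,.19)"
```

```text
need cm [ 0.48  1.88 -5.87] rot [-0.004  0.007  0.002] at [0.5156 0.2703 0.0777] f [ 0.1  0.3 -0.8] open 0.0344 q6 0.21 t 49.5
```

Call:
apply_moves:
  commands: [0.48, 1.8, -0.8, 0, 0, 0, 0, 0, 0, -1.5, 0, 0, 0, 0, -0.05, 0, -1.4, 0, 0, 0, 0, 0, 0, 0, 0, 0, 0, 0]

```text
t: 50.0
tool_pos: [0.5224, 0.2857, 0.0438]
orientation: [2.003, 2.413, 0.018]
force: [0.1, -0.3, -0.4]
opening: 0.0348
```

```bash
python3 -c "
from knobs import *
need(.5204,.2891,.019,.19)"
```

```text
need cm [-0.2   0.34 -2.48] rot [-0.005  0.012  0.005] at [0.5224 0.2857 0.0438] f [ 0.1 -0.3 -0.4] open 0.0348 q6 0.23 t 50.0
```

Call:
apply_moves:
  commands: [-0.2, 0.3, -1.2, 0, 0, 0, 0, 0, 0, -1.15, 0, 0, 0, 0, 0, 0, 0, 0, 0, 0, 0, 0, 0, 0, 0, 0, 0, 4.8, 0, 0, 0, 0, 0, 0, 4.8, 0, 0, 3, 0, 0, 0, 4.8, 0, 0, 5, 0, 0, 0, 4.8, 0, 0, 6, 0, 0, -0.1, 4.8]

```text
t: 51.0
tool_pos: [0.5164, 0.2866, 0.1573]
orientation: [2.126, 2.311, 0.004]
force: [1.5, 1.0, 0.0]
opening: 0.0479
```

Call:
apply_moves:
  commands: [0, -4.5, 1, 0, 0, -0.17, 5, -0.2, -4.5, 0, 0, 0, -0.17, 5, -0.2, -4.5, 0, 0, 0, -0.17, 5, -0.2, -4.5, 0, 0, 0, -0.17, 5, -0.2, -4.5, 0, 0, 0, -0.17, 5, -0.2, -4.5, 0, 0, 0, -0.17, 5, -0.2, -3.5, 0, 0, 0, -0.17, 5, 0, -2, 0, 0, 0, -0.17, 5]

```text
t: 52.0
tool_pos: [0.5096, -0.0449, 0.1819]
orientation: [3.096, 0.393, 0.027]
force: [-0.1, 0.3, -0.1]
opening: 0.0501
```

Run:
```python
from knobs import *
need(.506,-.0685,.1,-np.pi/2);knobs('15');tray()
im=cv2.imread("pics/scene15.png");k=im[140:240,180:330];cv2.imwrite("pics/p15.png",cv2.resize(k,None,fx=5,fy=5,interpolation=cv2.INTER_CUBIC))
```

```text
need cm [-0.36 -2.36 -8.19] rot [ 0.021  0.017 -0.253] at [ 0.5096 -0.0449  0.1819] f [-0.1  0.3 -0.1] open 0.0501 q6 1.14 t 52.0
scene [ 0.454 -0.343  0.005] feeder [  32.6 -255.2] 0.64
scene [0.6   0.303 0.006] feeder [173.7 392.8] 0.59
scene [0.554 0.327 0.003] feeder [126.9 416.1] 0.58
scene [0.514 0.343 0.008] feeder [ 87.2 431.9] 0.51
scene [0.588 0.358 0.006] feeder [161.1 447.7] 0.43
scene [0.522 0.286 0.006] feeder [ 95.8 374.8] 0.4
top [0.601 0.303 0.006] feeder [173.8 392.5] 0.67
top [0.521 0.291 0.005] feeder [ 94.8 379.6] 0.59
top [0.511 0.339 0.002] feeder [ 83.8 427.9] 0.57
top [0.586 0.36  0.004] feeder [158.9 449.3] 0.42
top [ 0.501 -0.075  0.023] feeder [77.8 13.5] 0.35
top tray [ 5.515e-01  3.232e-01 -2.000e-04] 0.97 [0.5551 0.3239] ((0.1919056922197342, 0.12142990529537201), 11.323527336120605)
scene tray [0.5542 0.3258 0.0032] 0.7 [0.5552 0.3231] ((0.195193350315094, 0.12530715763568878), 11.440301895141602)
```

View pics/p15.png

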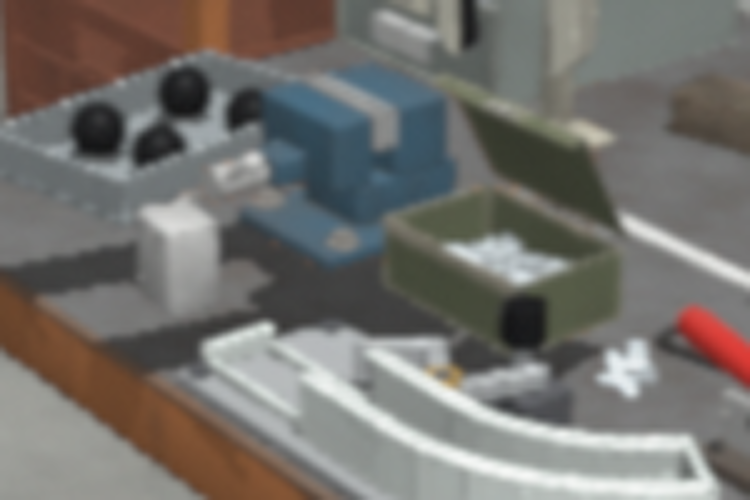

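Picture 11 shows all four knobs in the tray, an empty track, and the gate still pinned. Time to fetch the pin.

Call:
apply_moves:
  commands: [-0.3, -1.4, -3, 0.01, 0.01, -0.15, 5, 0, -0.6, -3, 0.01, 0.01, -0.1, 5, 0, 0, -1, 0, 0, 0, 5, 0, 0, 0, 0, 0, 0, 5]

```text
t: 52.9
tool_pos: [0.5076, -0.0596, 0.111]
orientation: [-3.141, -0.027, 0.002]
force: [-0.3, 0.5, 0.7]
opening: 0.0501
```

```bash
python3 -c "
from knobs import *
need(.5055,-.0685,.04,-np.pi/2)"
```

```text
need cm [-0.21 -0.89 -7.1 ] rot [-0.    -0.002 -0.017] at [ 0.5076 -0.0596  0.111 ] f [-0.3  0.5  0.7] open 0.0501 q6 1.34 t 52.9
```

Call:
apply_moves:
  commands: [-0.2, -0.9, -1, 0, 0, -0.017, 5, 0, 0, -1.5, 0, 0, 0, 5, 0, 0, 0, 0, 0, 0, 5]

```text
t: 53.28
tool_pos: [0.5068, -0.0689, 0.0865]
orientation: [3.141, 0.005, 0.003]
force: [-0.5, 0.8, 0.5]
opening: 0.0498
```

```bash
python3 -c "
from knobs import *
need(.5055,-.0685,.04,-np.pi/2)"
```

```text
need cm [-0.13  0.04 -4.65] rot [ 0.001  0.002 -0.003] at [ 0.5068 -0.0689  0.0865] f [-0.5  0.8  0.5] open 0.0498 q6 1.33 t 53.275
```

Call:
apply_moves:
  commands: [-0.15, 0.05, -1.4, 0, 0, 0, 5, -0.1, 0, -1.4, 0, 0, 0, 5, -0.05, 0, -1.3, 0, 0, 0, 5, 0, 0, 0, 0, 0, 0, 5]

```text
t: 53.78
tool_pos: [0.5033, -0.0681, 0.0424]
orientation: [3.141, 0.006, 0.002]
force: [-0.2, 0.4, -0.4]
opening: 0.05
```

```bash
python3 -c "
from knobs import *
need(.5055,-.0685,.04,-np.pi/2)"
```

```text
need cm [ 0.22 -0.04 -0.24] rot [ 0.001  0.001 -0.004] at [ 0.5033 -0.0681  0.0424] f [-0.2  0.4 -0.4] open 0.05 q6 1.33 t 53.775
```

Call:
apply_moves:
  commands: [0.2, 0, -0.2, 0, 0, 0, 5, 0, 0, 0, 0, 0, 0, 0, 0, 0, 0, 0, 0, 0, 0, 0, 0, 0, 0, 0, 0, 0, 0, 0, 0, 0, 0, 0, 0, 0, 0, 0, 0, 0, 0, 0]
  squeeze: 40

```text
t: 54.52
tool_pos: [0.5068, -0.0671, 0.0418]
orientation: [-3.141, -0.006, -0.006]
force: [0.1, 3.9, -0.4]
opening: 0.0232
```

```bash
python3 -c "
from knobs import *
need(.5055,-.0685,.04,-np.pi/2)"
```

```text
need cm [-0.13 -0.14 -0.18] rot [-0.001  0.004 -0.004] at [ 0.5068 -0.0671  0.0418] f [ 0.1  3.9 -0.4] open 0.0232 q6 1.33 t 54.525
```

Call:
apply_moves:
  commands: [0, 0, 1, 0, 0, 0, 0, 0, 0, 2, 0, 0, 0, 0, 0, 0, 4, 0, 0, 0, 0, 0, 0, 4, 0, 0, 0, 0, 0, 0, 0, 0, 0, 0, 0]

```text
t: 55.15
tool_pos: [0.5054, -0.0681, 0.1566]
orientation: [3.14, 0.006, 0.004]
force: [-0.9, -0.5, -1.0]
opening: 0.0232
```

Run:
```python
from knobs import *
s=need(.4523,-.339,.1,0)
im,d=read_camera("scene");cv2.imwrite("pics/scene16.png",im)
x,y,z=s["tool_pos"]
P=cloud("scene",d);m=(P[...,2]>z-.045)&(P[...,2]<z-.002)&(abs(P[...,0]-x)<.02)&(abs(P[...,1]-y)<.02)
v,u=np.where(m)
for r in np.unique(v):
    k=v==r;q=P[v[k],u[k]];print(r,u[k].min(),u[k].max(),q.mean(0).round(4))
for dz in(.037,.02):print(proj([x,y,z-dz],"scene"))
r=spot_point("gate_tail","scene");print([world(a["point"],"scene").round(4) for a in r][:2])
```

```text
need cm [ -5.31 -27.09  -5.66] rot [-1.000e-03  3.000e-03  1.567e+00] at [ 0.5054 -0.0681  0.1566] f [-0.9 -0.5 -1. ] open 0.0232 q6 1.33 t 55.15
167 285 285 [ 0.5026 -0.0673  0.1537]
168 285 288 [ 0.5035 -0.0717  0.1524]
169 285 288 [ 0.5036 -0.0717  0.1498]
170 285 288 [ 0.5028 -0.0726  0.1478]
171 285 288 [ 0.5043 -0.0711  0.1444]
172 285 288 [ 0.5033 -0.0724  0.1426]
173 284 288 [ 0.5024 -0.0717  0.1401]
174 284 288 [ 0.5032 -0.0709  0.137 ]
175 284 288 [ 0.5029 -0.0714  0.1347]
176 284 288 [ 0.503  -0.0714  0.1322]
177 284 287 [ 0.5034 -0.0694  0.1288]
178 284 287 [ 0.5021 -0.071   0.1272]
179 284 287 [ 0.5032 -0.0698  0.1239]
180 285 287 [ 0.5046 -0.0701  0.121 ]
[285.68566842 180.2250255 ]
[285.91178706 173.59447828]
[array([ 0.5032, -0.0474,  0.031 ])]
```

Call:
apply_moves:
  commands: [-0.6, -3.2, 0, 0, 0, 0.17, 0, -0.7, -3.6, 0, 0, 0, 0.17, 0, -0.7, -3.6, 0, 0, 0, 0.17, 0, -0.7, -3.6, 0, 0, 0, 0.17, 0, -0.7, -3.6, 0, 0, 0, 0.17, 0, -0.7, -3.6, 0, 0, 0, 0.17, 0, -0.4, -2.6, 0, 0, 0, 0.17, 0, 0, -1, 0, 0, 0, 0.17, 0]
  squeeze: 50

```text
t: 56.25
tool_pos: [0.447, -0.3194, 0.1377]
orientation: [-2.388, -2.027, 0.032]
force: [0.7, 0.4, -1.4]
opening: 0.0228
```

```bash
python3 -c "
from knobs import *
need(.4523,-.342,.075,0)"
```

```text
need cm [ 0.53 -2.26 -6.27] rot [ 0.008 -0.021  0.163] at [ 0.447  -0.3194  0.1377] f [ 0.7  0.4 -1.4] open 0.0228 q6 -0.53 t 56.25
```

Call:
apply_moves:
  commands: [0.4, -1.6, -1, 0.004, -0.01, 0.1, 0, 0.1, -0.5, -2, 0.004, -0.01, 0.06, 0, 0, 0, -1.5, 0, 0, 0, 0, 0, 0, 0, 0, 0, 0, 0]

```text
t: 56.75
tool_pos: [0.4476, -0.3395, 0.0846]
orientation: [-2.213, -2.214, 0.004]
force: [0.2, 0.2, -0.6]
opening: 0.0233
```

```bash
python3 -c "
from knobs import *
need(.4523,-.342,.075,0)"
```

```text
need cm [ 0.47 -0.25 -0.96] rot [-0.006 -0.009 -0.   ] at [ 0.4476 -0.3395  0.0846] f [ 0.2  0.2 -0.6] open 0.0233 q6 -0.74 t 56.75
```

Call:
apply_moves:
  commands: [0.47, -0.25, -0.5, -0.006, -0.009, 0, 0, 0, 0, -0.4, 0, 0, 0, 0, 0, 0, 0, 0, 0, 0, 0]

```text
t: 57.12
tool_pos: [0.4533, -0.3419, 0.0759]
orientation: [2.221, 2.22, -0.0]
force: [-0.3, -0.9, -0.1]
opening: 0.0231
```

Run:
```python
from knobs import *
s=need(.4523,-.342,.041,0)
im,d=read_camera("scene");cv2.imwrite("pics/scene17.png",im)
x,y,z=s["tool_pos"]
P=cloud("scene",d);m=(P[...,2]>z-.038)&(P[...,2]<z-.002)&(abs(P[...,0]-x)<.015)&(abs(P[...,1]-y)<.015)
v,u=np.where(m)
for r in np.unique(v):
    k=v==r;q=P[v[k],u[k]];print(r,u[k].min(),u[k].max(),q.mean(0).round(4))
print(proj([x,y,z-.04],"scene"),proj([x,y,.022],"scene"))
k=im[235:300,315:395];cv2.imwrite("pics/p17.png",cv2.resize(k,None,fx=9,fy=9,interpolation=cv2.INTER_CUBIC))
```

```text
need cm [-0.1  -0.01 -3.49] rot [0.001 0.001 0.   ] at [ 0.4533 -0.3419  0.0759] f [-0.3 -0.9 -0.1] open 0.0231 q6 -0.74 t 57.125
255 360 362 [ 0.4542 -0.3488  0.0736]
256 359 362 [ 0.4522 -0.3495  0.0725]
257 358 362 [ 0.4522 -0.3485  0.0697]
258 358 362 [ 0.4538 -0.3476  0.0663]
259 357 362 [ 0.4524 -0.3478  0.0647]
260 357 362 [ 0.4525 -0.348   0.0625]
261 357 362 [ 0.4527 -0.3481  0.0601]
262 357 361 [ 0.4513 -0.3483  0.0585]
263 357 361 [ 0.4518 -0.3482  0.0559]
264 357 361 [ 0.4519 -0.3484  0.0537]
265 357 361 [ 0.4518 -0.3487  0.0516]
266 357 361 [ 0.4524 -0.3485  0.0489]
267 356 361 [ 0.4517 -0.3482  0.0467]
268 356 361 [ 0.4519 -0.3482  0.0443]
269 357 360 [ 0.4508 -0.3494  0.0431]
270 357 360 [ 0.4518 -0.3489  0.0401]
[356.05263809 269.88761816] [355.38621227 275.76619253]
```

View pics/p17.png

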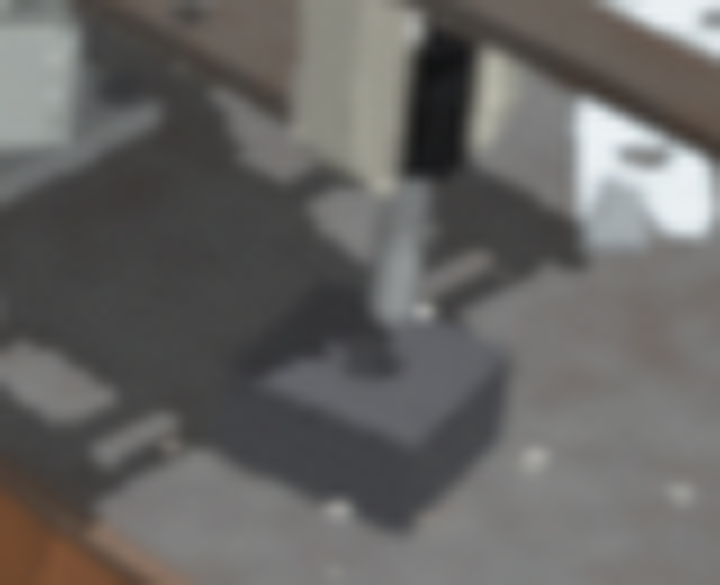

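Pictures 12–13: the pin hangs about 1.5 px (roughly 2.5 mm) to the right of the hole in the scene view, so I shift it by −1 mm in x and +2.5 mm in y and lower gently.

Call:
apply_moves:
  commands: [-0.1, 0.25, -0.4, 0, 0, 0, 0, 0, 0, -0.4, 0, 0, 0, 0, 0, 0, -0.4, 0, 0, 0, 0, 0, 0, 0, 0, 0, 0, 0]

```text
t: 57.68
tool_pos: [0.4527, -0.3395, 0.0642]
orientation: [2.219, 2.219, -0.0]
force: [0.0, -0.5, -0.8]
opening: 0.0229
```

```bash
python3 -c "
from knobs import *
need(.4523,-.3395,.041,0)"
```

```text
need cm [-0.04 -0.   -2.32] rot [0.002 0.002 0.   ] at [ 0.4527 -0.3395  0.0642] f [ 0.  -0.5 -0.8] open 0.0229 q6 -0.73 t 57.675
```

Call:
apply_moves:
  commands: [-0.05, 0, -0.3, 0, 0, 0, 0, 0, 0, -0.25, 0, 0, 0, 0, 0, 0, 0, 0, 0, 0, 0]

```text
t: 58.05
tool_pos: [0.4522, -0.3396, 0.0583]
orientation: [2.22, 2.219, -0.0]
force: [-0.3, -0.5, -1.1]
opening: 0.0235
```

```bash
python3 -c "
from knobs import *
need(.4523,-.3395,.041,0)"
```

```text
need cm [ 0.01  0.01 -1.73] rot [0.002 0.002 0.   ] at [ 0.4522 -0.3396  0.0583] f [-0.3 -0.5 -1.1] open 0.0235 q6 -0.73 t 58.05
```

Call:
apply_moves:
  commands: [0, 0, -0.4, 0, 0, 0, 0, 0, 0, -0.4, 0, 0, 0, 0, 0, 0, 0, 0, 0, 0, 0]

```text
t: 58.42
tool_pos: [0.452, -0.3395, 0.0496]
orientation: [2.22, 2.219, -0.0]
force: [0.9, 0.5, -1.4]
opening: 0.0236
```

```bash
python3 -c "
from knobs import *
need(.4523,-.3395,.043,0)"
```

```text
need cm [ 0.03 -0.   -0.66] rot [0.002 0.002 0.   ] at [ 0.452  -0.3395  0.0496] f [ 0.9  0.5 -1.4] open 0.0236 q6 -0.73 t 58.425
```

Smooth insertion. I'll finish lowering, release, and move up and away.

Call:
apply_moves:
  commands: [0, 0, -0.3, 0, 0, 0, 0, 0, 0, -0.3, 0, 0, 0, 0, 0, 0, 0, 0, 0, 0, 0]

```text
t: 58.8
tool_pos: [0.4521, -0.3397, 0.0436]
orientation: [2.22, 2.219, -0.001]
force: [-1.7, 0.1, 2.6]
opening: 0.0231
```

Call:
apply_moves:
  commands: [0, 0, 0, 0, 0, 0, 4.5, 0, 0, 0, 0, 0, 0, 4.5, 0, 0, 0, 0, 0, 0, 4.5, 0, 0, 2, 0, 0, 0, 4.5, 0, 0, 4, 0, 0, 0, 4.5, 0, 0, 5, 0, 0, 0, 4.5, 0, 2, 5, 0, 0, 0, 4.5, 0, 5, 0, 0, 0, 0, 4.5]

```text
t: 59.8
tool_pos: [0.4518, -0.2703, 0.2146]
orientation: [2.221, 2.212, 0.001]
force: [0.1, 0.6, -0.1]
opening: 0.045
```

Run:
```python
from knobs import *
need(.4523,-.3395,.043,0);knobs('18');tray()
for c in("scene","top"):
    for q in("pin","gate_tail","stand","gauge_block"): print(c,q,[(world(r["point"],c).round(3).tolist(),round(r["conf"],2)) for r in spot_point(q,c)][:2])
im=cv2.imread("pics/scene18.png");k=im[145:300,170:390];cv2.imwrite("pics/p18.png",cv2.resize(k,None,fx=3.6,fy=3.6,interpolation=cv2.INTER_CUBIC))
```

```text
need cm [  0.05  -6.92 -17.16] rot [0.005 0.006 0.004] at [ 0.4518 -0.2703  0.2146] f [ 0.1  0.6 -0.1] open 0.045 q6 -0.63 t 59.8
scene [0.604 0.303 0.005] feeder [177.6 392.1] 0.62
scene [0.588 0.358 0.004] feeder [160.5 446.9] 0.41
scene [0.523 0.288 0.006] feeder [ 96.9 377. ] 0.39
top [0.592 0.36  0.005] feeder [164.9 449. ] 0.63
top [0.523 0.292 0.005] feeder [ 96.2 380.8] 0.52
top [0.513 0.339 0.002] feeder [ 85.6 428. ] 0.42
top [0.602 0.304 0.006] feeder [175.8 393.3] 0.41
top tray [0.5533 0.3242 0.0008] 0.57 [0.5549 0.3242] ((0.1915779858827591, 0.12156204134225845), 10.926219940185547)
scene tray [0.5567 0.3277 0.0045] 0.89 [0.5549 0.3231] ((0.19464145600795746, 0.1283697485923767), 11.234031677246094)
scene pin [([0.448, -0.345, 0.007], 0.74)]
scene gate_tail [([0.502, -0.047, 0.032], 0.47)]
scene stand [([0.45, -0.343, 0.007], 0.71)]
scene gauge_block [([0.449, 0.153, 0.004], 0.83), ([0.589, 0.361, 0.027], 0.68)]
top pin [([0.521, 0.288, 0.02], 0.63)]
top gate_tail [([0.501, -0.048, 0.024], 0.75)]
top stand []
top gauge_block [([0.444, 0.152, -0.006], 0.73)]
```

View pics/p18.png

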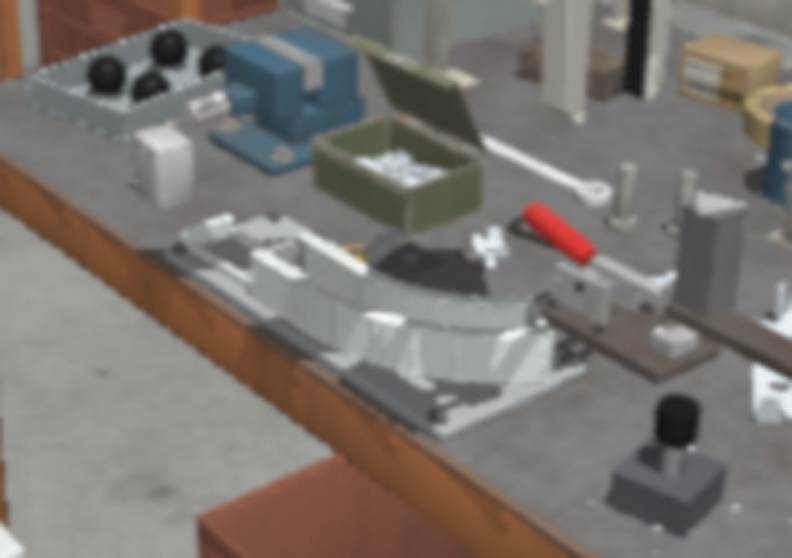

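Picture 14 shows the pin upright in its stand, the gate shut, four knobs in the tray and the gauge block in place. I'm handing the job in.

```bash
python3 -c "
from plant import *
print(close_job())"
```

```text
the job is handed in; nothing more can be done
None
```

I carried out the whole job and handed it in at about 60 s; the hand-in gave no verdict.

- **Gate:** I took the pin from its stand, swung the gate open with it and pinned it in the lock hole. On the first try the pin caught on the rim of the hole (about 35 N). I shifted it about 3 mm and it went in.
- **Knobs:** All four knobs were there. I pushed them along the track, lifted each out at the exit gap and put it in the tray. The gate was still pinned open after the last one.
- **Pin back:** I pulled the pin, the gate sprang shut, and the pin went back into its stand without resistance.

**Last checks:**
- The final scene picture shows the pin upright in its stand, the gate tail back at its shut position and the gauge block at its starting spot.
- The top camera found all four knobs inside the tray, and the tray had not moved measurably.
- The fingers were open and about 0.2 m above the bench when I handed in.

**Checks that missed or disagreed:**
- In that last look the scene-camera network listed only three of the four knobs, although the picture shows all four.
- The top-camera network did not find the stand and took a knob for the pin.
- I never read the gate angle directly. Open and shut are judged from the pictures and the position of the tail.

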